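# Correct the locator kit under the divider flap

### The job

Take the dark steel block off the shut divider flap and lay it on the table, then lift the flap by its orange handle and put the locator kit in the lower tier right: take the wrong, brass locator out and put it in the yellow bin, and fill its recess and every other empty one with a steel locator from the stock mat, so that all six recesses hold one upright steel locator fully down. Then lower the flap until it is fully shut and lay the block back on it, behind the handle; leave the brass locator on the mat and the small jar alone.

Things in the scene. Friction and masses are not known exactly. Their poses are not given: they have to be found in the camera images.
- case: Blue two-tier kit case fixed to the table, 256 mm along its own x, 160 mm along its own y; origin at the centre of its underside, z up. Walls 4 mm thick, 62 mm high. The divider flap covers the lower tier, its underside 62 mm above the table.
- flap (a joint): Opening angle of the aluminium divider flap (rad): 0 shut, 1.9 fully open, tipped back past upright. The hinge line runs along case x, at case y +80, z 62 mm; its -y edge comes up and over towards +y. 160 mm from hinge to free edge, 3 mm thick, 0.3 kg. The hinge is stiff (friction 0.4 N m): the flap stays where it is left and takes some 4 N at the handle.
- flap_handle (a point): Middle of the orange T-handle of the flap: a bar 12 mm thick and 40 mm long, parallel to the hinge, on a 10 mm post. With the flap shut it is 145 mm from the hinge line towards the case's -y and 31 mm above it (28 mm above the flap's upper face); it turns with the flap. Pinched at its two ends it can pivot between the fingers.
- bin: Yellow open bin for rejected parts, fixed, 150 mm (x) x 120 mm (y) x 40 mm high, walls and floor 4 mm thick, origin at the centre of its underside.
- wrong: Brass-coloured locator of another kind: foot 36 mm in diameter and 16 mm high, thicker stem 28 mm in diameter, 50 mm tall in all, about 0.24 kg, origin at the centre of its underside, z along the stem. It is the wrong part: it starts standing in one of the recesses of the case's lower tier.
- decoy: Brass-coloured locator of another kind: foot 36 mm in diameter and 16 mm high, thicker stem 28 mm in diameter, 50 mm tall in all, about 0.24 kg, origin at the centre of its underside, z along the stem. It stands on the stock mat among the steel ones and is to be left there.
- block (a point): Centre of the loose dark steel setup block, 50 (x) x 75 (y) x 25 (z) mm, 0.7 kg. It starts lying flat on the shut divider flap, behind the handle.
- marker_paint: Small white jar with yellow cap, 36 mm in diameter, 70 mm tall, bystander, origin at the centre of its underside.
- kit1: Bright steel locator: a foot 36 mm in diameter and 16 mm high with a stem 24 mm in diameter above it, 50 mm tall in all, about 0.24 kg, origin at the centre of its underside, z along the stem. If present it starts in a recess of the case's lower tier, where it belongs.
- kit2: Bright steel locator: a foot 36 mm in diameter and 16 mm high with a stem 24 mm in diameter above it, 50 mm tall in all, about 0.24 kg, origin at the centre of its underside, z along the stem. If present it starts in a recess of the case's lower tier, where it belongs.
- kit3: Bright steel locator: a foot 36 mm in diameter and 16 mm high with a stem 24 mm in diameter above it, 50 mm tall in all, about 0.24 kg, origin at the centre of its underside, z along the stem. If present it starts in a recess of the case's lower tier, where it belongs.
- kit4: Bright steel locator: a foot 36 mm in diameter and 16 mm high with a stem 24 mm in diameter above it, 50 mm tall in all, about 0.24 kg, origin at the centre of its underside, z along the stem. If present it starts in a recess of the case's lower tier, where it belongs.
- kit5: Bright steel locator: a foot 36 mm in diameter and 16 mm high with a stem 24 mm in diameter above it, 50 mm tall in all, about 0.24 kg, origin at the centre of its underside, z along the stem. If present it starts in a recess of the case's lower tier, where it belongs.
- stock1: Bright steel locator: a foot 36 mm in diameter and 16 mm high with a stem 24 mm in diameter above it, 50 mm tall in all, about 0.24 kg, origin at the centre of its underside, z along the stem. Stock: it starts upright on the black rubber stock mat (230 x 150 mm, 4 mm thick, fixed).
- stock2: Bright steel locator: a foot 36 mm in diameter and 16 mm high with a stem 24 mm in diameter above it, 50 mm tall in all, about 0.24 kg, origin at the centre of its underside, z along the stem. Stock: it starts upright on the black rubber stock mat (230 x 150 mm, 4 mm thick, fixed).
- stock3: Bright steel locator: a foot 36 mm in diameter and 16 mm high with a stem 24 mm in diameter above it, 50 mm tall in all, about 0.24 kg, origin at the centre of its underside, z along the stem. Stock: it starts upright on the black rubber stock mat (230 x 150 mm, 4 mm thick, fixed).
- stock4: Bright steel locator: a foot 36 mm in diameter and 16 mm high with a stem 24 mm in diameter above it, 50 mm tall in all, about 0.24 kg, origin at the centre of its underside, z along the stem. Stock: it starts upright on the black rubber stock mat (230 x 150 mm, 4 mm thick, fixed).
- stock5: Bright steel locator: a foot 36 mm in diameter and 16 mm high with a stem 24 mm in diameter above it, 50 mm tall in all, about 0.24 kg, origin at the centre of its underside, z along the stem. Stock: it starts upright on the black rubber stock mat (230 x 150 mm, 4 mm thick, fixed).
- pocket1 (a point): Centre of the floor of a recess of the lower tier's black insert, 8 mm above the table, at case x -66, y -33 mm. The recess is 50 x 50 mm and 12 mm deep; the insert's top is 20 mm above the table. A locator stands loosely in it.
- pocket2 (a point): Centre of the floor of a recess of the lower tier's black insert, 8 mm above the table, at case x 0, y -33 mm. The recess is 50 x 50 mm and 12 mm deep; the insert's top is 20 mm above the table. A locator stands loosely in it.
- pocket3 (a point): Centre of the floor of a recess of the lower tier's black insert, 8 mm above the table, at case x 66, y -33 mm. The recess is 50 x 50 mm and 12 mm deep; the insert's top is 20 mm above the table. A locator stands loosely in it.
- pocket4 (a point): Centre of the floor of a recess of the lower tier's black insert, 8 mm above the table, at case x -66, y 33 mm. The recess is 50 x 50 mm and 12 mm deep; the insert's top is 20 mm above the table. A locator stands loosely in it.
- pocket5 (a point): Centre of the floor of a recess of the lower tier's black insert, 8 mm above the table, at case x 0, y 33 mm. The recess is 50 x 50 mm and 12 mm deep; the insert's top is 20 mm above the table. A locator stands loosely in it.
- pocket6 (a point): Centre of the floor of a recess of the lower tier's black insert, 8 mm above the table, at case x 66, y 33 mm. The recess is 50 x 50 mm and 12 mm deep; the insert's top is 20 mm above the table. A locator stands loosely in it.
Not all that is in view belongs to the job. Leave any turquoise look-alike of the stock3 alone. Leave any red look-alike of the stock1 alone.

How it is judged:
By the outcome, as a careful person would: the job done as asked, in the order asked, and still so for the second after the job is handed in, with the robot touching nothing.
Of kit1, kit2, kit3, kit4, kit5 only 2 to 3 are there at a start; the rules pass over those that are not, and their reading is None.
At some moment in a run one of stock1, stock2, stock3, stock4, stock5 may be knocked a few centimetres aside while the robot is not near it.
Once in a run the grip may slacken for a moment while it holds something.
It also fails if it takes over 200 s, if anything falls off the work surface, if the arm or the gripper's body presses on something with over 40 N, if the wrist force passes 120 N, or if a joint passes its speed limit or range.

### The arm

A 6-joint arm with a two-finger parallel gripper is mounted at the origin on the work surface. World frame = base frame: x ahead of the robot, y to its left, z up, the work surface at z = 0. Lengths are in m, angles in rad, forces in N, time in s.
With the tool pointing down it reaches from about 0.25 to 0.775 m from the base axis. Payload 4 kg.
Tool frame: the origin (TCP) lies on the centre line of the jaws, within the pads' length; the fingertips stand 22 mm ahead of it and the grasp point (between the pads) lies 3 mm ahead of it; y points along the fingers, x is the direction in which the jaws open and shut, and the axes are right-handed (so a half turn about y gives the same grasp; the last joint's range is limited). The gripper opens to 94 mm and grips with 3 to 60 N. Pads are 16 mm wide; open, the fingers measure 119 mm over their backs; the gripper's body (75 mm by 177 mm) begins 78 mm behind the grasp point.
Start: joints at [1.172, 0.087, 1.371, -0, 1.684, -0.103], TCP at [0.16, 0.526, 0.228] pointing down, gripper open.
Joint ranges: [-3.1, 3.1], [-0.76, 2.03], [0.27, 2.55], [-1.08, 4.22], [0.17, 2.65], [-2.57, 2.57]. Speed limits (rad/s): [2.79, 2.79, 3.14, 3.14, 3.14, 3.14].

### API

Orientations are given as [roll, pitch, yaw] about the fixed x, y, z axes, in that order (R = Rz(yaw) Ry(pitch) Rx(roll)).
In Python, from workcell import observe, grab_frame, sign_off gives the robot as it stands.
- The arm moves only by the tool move_arm, never from a script. Its argument "steps" is a list of rows, each a list of 3 entries, a list of its own where there are three numbers: the shift along the tool's x, y, z in m, then the turn about the tool's y in rad, then the opening, from -1 (shut) to 1 (fully open). In form: [[[dx, dy, dz], twist, fingers], ...]. A call has 1 to 8 rows; each row is the pose to reach, as a shift and turn from the pose commanded when the call began, along the tool's axes at that moment; what a row does not reach only later rows make up. A row lasts 1/12 s, in which the tool goes at most 41.7 mm and 7.16 degrees, less where a joint would pass 70% of its speed; a pose out of reach is approached as far as the arm can. A call with a gripper value outside its range is refused whole. The fingers move at their own pace and stop on an object; the grip force is fixed at half the most. Time passes only in rows, so rows that repeat a pose let the fingers close. It gives the time, the measured TCP pose, the force and the opening at its end, in the units of the state.
- observe(): the state, without advancing time (a new reading comes with each control period).
- grab_frame(name): name is "side" or "top" or "wrist"; returns a dict with "img" (420x560x3 uint8, red, green, blue), "fov_y" (degrees; the focal length in pixels is half the picture's height over the tangent of half this angle, whatever the lens; pixels are square), "cx", "cy" (the principal point, pixels), "k1" (the pictures are not rectified: a ray, as slopes to the right and down, at radius r is drawn at 1 + k1 r^2 times it, then the intrinsics apply), "R" (3x3) and "t" (3): a world point X has camera coordinates R X + t; the wrist camera has in their place "mount" (4x4, takes a point from camera to tool coordinates, whose origin is the TCP and whose axes are the tool frame's). Camera axes: x right, y down, z forward; pixel columns grow to the right and rows downward; lengths in m; the calibration is good to about 2 mm. A picture is of the moment at which its call begins: read the wrist's pose just before it. There is no depth.
- sign_off(): hands the job in, once; it reports no verdict.
The state is a dict: "time_s": time; "joints": joint angles; "qd": joint speeds; "tau": joint torques, N m; "tcp_pos": TCP position; "tcp_rot": TCP orientation; "force": force on the tool from outside, world axes, zero at the start; "torque": the same for the moment, N m; "gripper_width": finger opening in m.
Only numpy, scipy, OpenCV 4.12 (cv2) and the standard library are available. Lean on these libraries where they do the work, as an engineer would, in place of code of your own. Each camera call takes 0.05 s, during which the arm holds its last target. There are 200 camera calls.

## Working session

There is one attempt and no reset: what is moved stays moved. The work goes in short steps, Python scripts to look and compute and a tool call to move; the robot and the scene stay as the last step left them, time stands still between calls to the robot, and variables do not carry over. Pictures are saved under pics/ and viewed, about 12 in all and at most 16, crops included, and the job is handed in when it is done.

Besides the shell and the picture viewer there is one more tool, called after "Request:" as name(argument=value, ...) on one line, values as JSON. move_arm: Moves the arm, as the interface text tells. Its arguments: {"type":"object","properties":{"steps":{"type":"array","items":{"type":"array"}}},"required":["steps"]}

```bash
mkdir -p pics; ls; cat > h.py <<'E'
import numpy as np, cv2
from workcell import observe, grab_frame
from scipy.spatial.transform import Rotation as Ro
def pose():
    s=observe(); return Ro.from_euler('xyz',s['tcp_rot']).as_matrix(), np.array(s['tcp_pos'])
def grab(n):
    R,p=pose(); f=grab_frame(n)
    if n=='wrist':
        M=np.array(f['mount']); f['Rw']=R@M[:3,:3]; f['c']=R@M[:3,3]+p
    else:
        f['Rw']=np.array(f['R']).T; f['c']=-f['Rw']@np.array(f['t'])
    return f
def K(f):
    h=f['img'].shape[0]; F=h/2/np.tan(np.radians(f['fov_y'])/2)
    return np.array([[F,0,f['cx']],[0,F,f['cy']],[0,0,1.]]),np.array([f['k1'],0,0,0.])
def onz(f,uv,z):
    k,d=K(f); q=cv2.undistortPoints(np.array(uv,float).reshape(-1,1,2),k,d)[:,0]
    r=np.c_[q,np.ones(len(q))]@f['Rw'].T
    return f['c']+r*((z-f['c'][2])/r[:,2])[:,None]
def proj(f,X):
    k,d=K(f); Rc=f['Rw'].T; 
    return cv2.projectPoints(np.array(X,float).reshape(-1,1,3),cv2.Rodrigues(Rc)[0],-Rc@f['c'],k,d)[0][:,0]
def save(f,name,crop=None,s=1):
    im=f['img'][...,::-1]
    if crop: im=im[crop[1]:crop[3],crop[0]:crop[2]]
    cv2.imwrite('pics/'+name,cv2.resize(im,None,fx=s,fy=s,interpolation=cv2.INTER_CUBIC))
E
python3 - <<'E'
from h import *
import pickle
print(observe())
for n in ['top','side']:
    f=grab(n); pickle.dump(f,open(n+'0.pkl','wb')); save(f,n+'0.png',s=1.4); print(n,f['c'],f['Rw'][:,2],f['fov_y'],f['k1'])
E
```

```text
pics
{'time_s': 0.0, 'joints': array([ 1.17193827e+00,  8.79035901e-02,  1.37223402e+00, -2.97626416e-06,
        1.68356176e+00, -1.03112319e-01]), 'qd': array([ 2.13971184e-04, -1.01100343e-04,  7.77852794e-05,  1.30587069e-03,
        2.15995922e-04, -9.37876353e-04]), 'tau': array([-3.95752677e-04, -3.40180492e+01, -3.02425575e+01,  7.15550361e-02,
        3.29805573e-02, -1.88738222e-04]), 'tcp_pos': array([0.16012052, 0.52566586, 0.22634247]), 'tcp_rot': array([-1.57058243,  0.00209583,  1.27505048]), 'force': array([-0.25960775, -0.18929632,  0.4434856 ]), 'torque': array([ 0.02348639, -0.00934073,  0.01192172]), 'gripper_width': 0.09421208871820433}
top [ 0.34183493 -0.05383048  0.95220722] [ 0.22042719 -0.00318177 -0.97539824] 52.37367947893602 -0.0810912671920917
side [ 0.10174652 -0.67152236  0.65510833] [ 0.4645269   0.63887151 -0.61323564] 57.131111280367065 -0.02855003621482934
```

View pics/top0.png

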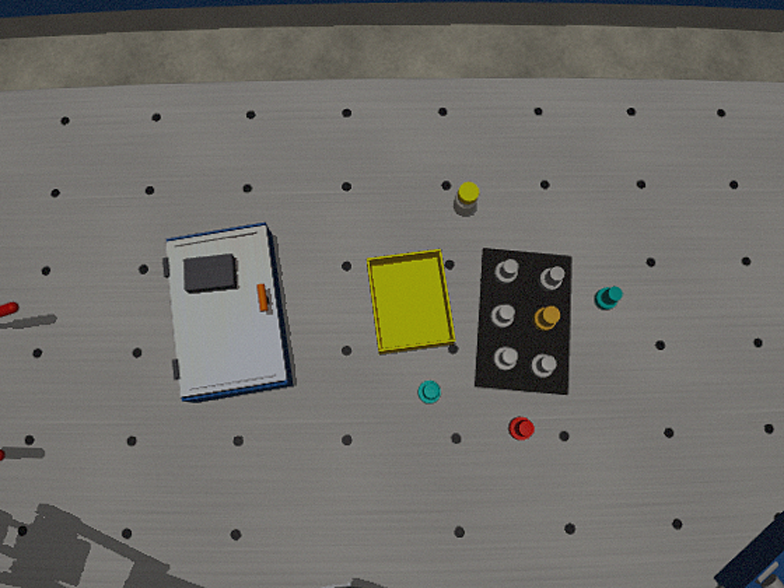

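View pics/side0.png

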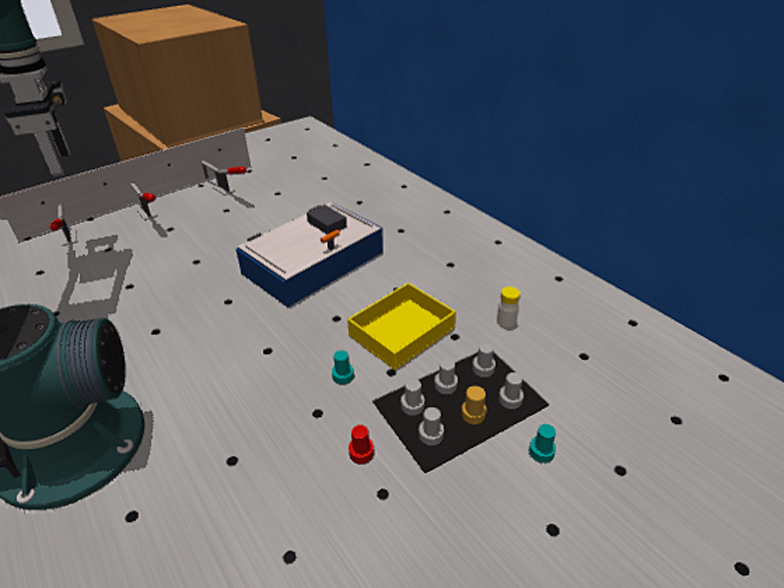

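The top view (1.4x) shows the case on the left with its white flap, the block at (210,273) and the orange handle at (263,297). The bin is at (410,300). The mat at (523,320) holds 5 bright locators, plus the brass one at (547,317). The turquoise pieces at (429,391) and (608,297), the red one at (521,428) and the jar at (468,195) are all off the mat and get left alone.

```bash
cat > m.py <<'E'
from h import *
import pickle
f=pickle.load(open('top0.pkl','rb')); im=f['img']; hsv=cv2.cvtColor(im,cv2.COLOR_RGB2HSV); H,S,V=cv2.split(hsv)
def blobs(m,amin,roi):
    mm=np.zeros_like(m,np.uint8); x0,y0,x1,y1=roi; mm[y0:y1,x0:x1]=m[y0:y1,x0:x1]
    cs,_=cv2.findContours(mm,cv2.RETR_EXTERNAL,cv2.CHAIN_APPROX_NONE)
    return [c for c in cs if cv2.contourArea(c)>amin]
def rep(n,c,z):
    r=cv2.minAreaRect(c); P=onz(f,cv2.boxPoints(r),z); e=np.diff(np.r_[P,P[:1]],axis=0)[:,:2]
    print(n,np.round(r[0],1),'ctr',np.round(P.mean(0),4),'sides',np.round(np.linalg.norm(e[:2],axis=1),3),'dir',np.round(np.degrees(np.arctan2(e[:2,1],e[:2,0])),1))
roi=(110,150,215,295)
for c in blobs((V>150)&(S<40),300,roi): rep('flap',c,.065)
for c in blobs((V<90)&(S<60),200,(125,170,175,215)): rep('block',c,.09)
for c in blobs((H<15)&(S>150)&(V>120),20,roi): rep('handle',c,.099)
for c in blobs((H>22)&(H<36)&(S>150),500,(250,160,340,270)): rep('bin',c,.04)
mat=blobs((V<70)&(S<80),2000,(320,160,430,300))
for c in mat: rep('mat',c,.004)
for c in blobs((V>110),30,(345,182,404,276)):
    rep('loc',c,.03)
for c in blobs((H>22)&(H<36)&(S>150),30,(315,120,350,160)): rep('jar',c,.07)
print(V[195:290:12,130:190:12])
E
python3 m.py
```

```text
flap [159.  221.6] ctr [0.518  0.1839 0.065 ] sides [0.167 0.246] dir [ -83.  -171.1]
block [150.4 195.2] ctr [0.5664 0.1971 0.09  ] sides [0.083 0.055] dir [ -84.7 -171.9]
handle [186.7 211.8] ctr [0.5277 0.1172 0.099 ] sides [0.009 0.038] dir [ -83.5 -171.4]
bin [293.2 214.9] ctr [ 0.5319 -0.1041  0.04  ] sides [0.123 0.155] dir [ -83.  -174.8]
mat [374.6 229.1] ctr [ 0.5055 -0.2905  0.004 ] sides [0.233 0.156] dir [ -6. -94.]
loc [388.  260.5] ctr [ 0.4288 -0.3081  0.03  ] sides [0.033 0.035] dir [ -3.7 -91. ]
loc [360.5 255.5] ctr [ 0.4408 -0.2486  0.03  ] sides [0.033 0.033] dir [-91.  176.6]
loc [390.5 226. ] ctr [ 0.5047 -0.3191  0.03  ] sides [0.041 0.032] dir [ -47.2 -137.8]
loc [359. 225.] ctr [ 0.508  -0.2491  0.03  ] sides [0.036 0.031] dir [-90.8 176.5]
loc [394.5 197.5] ctr [ 0.5694 -0.333   0.03  ] sides [0.04  0.031] dir [ -46.9 -138.3]
loc [361.5 192.5] ctr [ 0.5818 -0.2591  0.03  ] sides [0.034 0.035] dir [-90.7 176.3]
jar [334.  137.5] ctr [ 0.6977 -0.197   0.07  ] sides [0.031 0.035] dir [-90.5 176.9]
[[171  54  63  41 152]
 [159   8  60 169 163]
 [156 157 156 155 159]
 [154 156 156 157 162]
 [155 156 156 157 162]
 [153 156 156 164 162]
 [156 154 159 157 161]
 [158 164  96 105  25]]
```

Request:
move_arm(steps=[[[-0.12,-0.03,-0.3],0.96,1],[[-0.12,-0.03,-0.3],0.96,1],[[-0.12,-0.03,-0.3],0.96,1],[[-0.12,-0.03,-0.3],0.96,1],[[-0.12,-0.03,-0.3],0.96,1],[[-0.12,-0.03,-0.3],0.96,1],[[-0.12,-0.03,-0.3],0.96,1],[[-0.12,-0.03,-0.3],0.96,1]])

```text
time_s: 0.77
tcp_pos: [0.4141, 0.3216, 0.2573]
tcp_rot: [-1.571, 0.0, 0.308]
force: [0.4, 0.0, 0.3]
gripper_width: 0.094
```

```bash
cat >> h.py <<'E'
def go(x,y,z,yaw,src=None):
    R,p=pose() if src is None else (Ro.from_euler('xyz',[-np.pi/2,0,src[3]]).as_matrix(),np.array(src[:3]))
    y0=np.arctan2(R[1,0],R[0,0]); d=R.T@(np.array([x,y,z])-p)
    print('shift',np.round(d,4),'twist',round(-(yaw-y0),3),'rows',round(np.linalg.norm(d)/.0417,1),round(abs(yaw-y0)/.125,1),'at',np.round(p,4),round(y0,4))
E
python3 -c "
from h import *
s=observe();print(s['tcp_rot'],s['force'],s['joints'])
go(.555,.185,.28,.14)"
```

```text
[-1.57149814e+00  1.12293619e-04  3.07807039e-01] [0.44314884 0.04027323 0.27279788] [ 5.52505389e-01  2.62514424e-02  1.37618700e+00 -6.63105986e-04
  1.73943314e+00  2.44587107e-01]
shift [ 0.0929 -0.0226 -0.1729] twist 0.168 rows 4.7 1.3 at [0.4141 0.3216 0.2573] 0.3078
```

Request:
move_arm(steps=[[[0.093,-0.023,-0.173],0.168,1],[[0.093,-0.023,-0.173],0.168,1],[[0.093,-0.023,-0.173],0.168,1],[[0.093,-0.023,-0.173],0.168,1],[[0.093,-0.023,-0.173],0.168,1],[[0.093,-0.023,-0.173],0.168,1],[[0.093,-0.023,-0.173],0.168,1]])

```text
time_s: 1.35
tcp_pos: [0.555, 0.1869, 0.2794]
tcp_rot: [-1.57, 0.002, 0.144]
force: [-0.4, -0.3, 0.4]
gripper_width: 0.0938
```

```bash
python3 -c "
from h import *
import pickle
f=grab('wrist');pickle.dump(f,open('w1.pkl','wb'));save(f,'w1.png');print(f['mount'],f['fov_y'],pose()[1])
"
```

```text
[[ 9.99999543e-01 -5.73725795e-04 -7.64825792e-04  7.13433207e-04]
 [ 5.93682136e-04 -2.54431587e-01  9.67090593e-01 -1.57238956e-01]
 [-7.49440659e-04 -9.67090605e-01 -2.54431130e-01  7.39015426e-02]
 [ 0.00000000e+00  0.00000000e+00  0.00000000e+00  1.00000000e+00]] 70.01839688902253 [0.55411589 0.18809006 0.27959856]
```

View pics/w1.png

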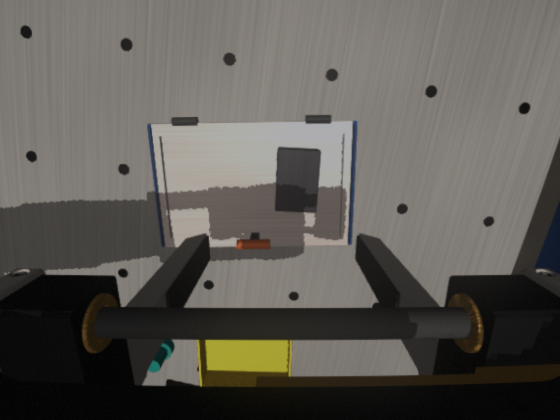

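The wrist view shows the flap's back corners near (150,124) and (355,122), the block at (298,180) and the handle bar at (253,244). Next I turn these into positions.

```bash
cat > m2.py <<'E'
from h import *
import pickle
f=pickle.load(open('w1.pkl','rb')); im=f['img']; H,S,V=cv2.split(cv2.cvtColor(im,cv2.COLOR_RGB2HSV))
P=onz(f,[(150,124),(355,122),(352,245),(162,247)],.065); print('corners',np.round(P[:,:2],4)); 
e=P[1]-P[0]; print('yaw',np.arctan2(e[1],e[0]),np.linalg.norm(e)); 
g=cv2.cvtColor(im,cv2.COLOR_RGB2GRAY)
m=np.zeros_like(g); m[135:228,255:338]=(g[135:228,255:338]<62)
m=cv2.morphologyEx(m,cv2.MORPH_OPEN,np.ones((5,5)))
cs,_=cv2.findContours(m,0,1); c=max(cs,key=cv2.contourArea); r=cv2.minAreaRect(c); print(r)
Q=onz(f,cv2.boxPoints(r),.09); print('block',np.round(Q[:,:2],4),Q.mean(0),np.linalg.norm(Q[1]-Q[0]),np.linalg.norm(Q[2]-Q[1]), np.arctan2(*(Q[2]-Q[1])[[1,0]]))
o=((H<18)&(S>130)&(V>60)).astype(np.uint8); o[:225]=0;o[260:]=0;o[:,:225]=0;o[:,285:]=0
cs,_=cv2.findContours(o,0,1); c=max(cs,key=cv2.contourArea); r=cv2.minAreaRect(c); print(r)
Q=onz(f,cv2.boxPoints(r),.096); print('handle',Q.mean(0),np.round(Q[:,:2],4))
print(g[180,262:335:3], g[140:225:4,297])
E
python3 m2.py
```

```text
corners [[0.3855 0.2429]
 [0.6296 0.2799]
 [0.6575 0.1248]
 [0.4069 0.0853]]
yaw 0.1504631161881849 0.24690887520182422
((295.5, 194.5), (33.0, 41.0), 90.0)
block [[0.5442 0.2032]
 [0.5915 0.21  ]
 [0.5983 0.1706]
 [0.5496 0.1636]] [0.57088937 0.18685239 0.09      ] 0.047822758589576714 0.039955250937267865 -1.3993657694012809
((253.0, 244.0), (8.0, 32.0), 90.0)
handle [0.52873934 0.12015574 0.096     ] [[0.5089 0.1225]
 [0.5473 0.1281]
 [0.5487 0.1178]
 [0.51   0.1122]]
[168 170 169 170 169  59  62  62  63  61  62  63  60  61  59  61  63  61
  61 159 172 171 172 172 171] [173 172  70  67  67  66  65  63  64  63  62  59  39  39  39  39  39  37
  72  89  91  90]
```

```bash
python3 - <<'E'
from h import *
import pickle
f=pickle.load(open('w1.pkl','rb'));g=cv2.cvtColor(f['img'],cv2.COLOR_RGB2GRAY)
m=np.zeros_like(g); m[135:216,255:338]=(g[135:216,255:338]<78)
m=cv2.morphologyEx(m,cv2.MORPH_OPEN,np.ones((5,5)))
cs,_=cv2.findContours(m,0,1); c=max(cs,key=cv2.contourArea); r=cv2.minAreaRect(c); print(r)
Q=onz(f,cv2.boxPoints(r),.09); e=Q[1]-Q[0];e2=Q[2]-Q[1];print(np.round(Q[:,:2],4),Q.mean(0),np.linalg.norm(e),np.linalg.norm(e2),np.arctan2(e[1],e[0]),np.arctan2(e2[1],e2[0]))
x,y=Q.mean(0)[:2]
print('src',pose()[1]); go(x,y,.15,.12); go(x,y,.09,.12)
C=np.array([.519,.183]);a=.148;Rz=np.array([[np.cos(a),-np.sin(a)],[np.sin(a),np.cos(a)]]);print('block in case',Rz.T@(Q.mean(0)[:2]-C))
E
```

```text
((296.8541259765625, 180.06448364257812), (42.52324295043945, 64.2605209350586), 2.726310968399048)
[[0.5486 0.1633]
 [0.5417 0.2388]
 [0.5899 0.2435]
 [0.5994 0.1681]] [0.56989706 0.20341324 0.09      ] 0.07586747568638871 0.04843752378840844 1.6613825374052138 0.0972445713426911
src [0.55411589 0.18809006 0.27959856]
shift [0.0181 0.1296 0.0128] twist 0.026 rows 3.2 0.2 at [0.5541 0.1881 0.2796] 0.1461
shift [0.0182 0.1896 0.0127] twist 0.026 rows 4.6 0.2 at [0.5541 0.1881 0.2796] 0.1461
block in case [0.05335079 0.01268479]
```

Request:
move_arm(steps=[[[0.018,0.09,0.013],0.05,1],[[0.018,0.09,0.013],0.05,1],[[0.018,0.13,0.013],0.05,1],[[0.018,0.165,0.013],0.05,1],[[0.018,0.18,0.013],0.05,1],[[0.018,0.19,0.013],0.05,1],[[0.018,0.19,0.013],0.05,1],[[0.018,0.19,0.013],0.05,-1]])

```text
time_s: 2.07
tcp_pos: [0.5697, 0.2052, 0.0914]
tcp_rot: [-1.57, -0.001, 0.099]
force: [-0.2, -0.1, 0.3]
gripper_width: 0.0902
```

Request:
move_arm(steps=[[[0,0,0],0,-1],[[0,0,0],0,-1],[[0,0,0],0,-1],[[0,0,0],0,-1],[[0,0,0],0,-1],[[0,0,0],0,-1]])

```text
time_s: 2.57
tcp_pos: [0.5702, 0.2036, 0.0906]
tcp_rot: [-1.571, 0.0, 0.097]
force: [-5.2, -0.3, 1.3]
gripper_width: 0.0507
```

Request:
move_arm(steps=[[[0,-0.03,0],0,-1],[[0,-0.07,0],0,-1],[[0,-0.1,0],0,-1],[[-0.035,-0.11,-0.018],0,-1],[[-0.07,-0.11,-0.036],0,-1],[[-0.105,-0.11,-0.054],0,-1],[[-0.14,-0.11,-0.072],0,-1],[[-0.175,-0.11,-0.09],0,-1]])

```text
time_s: 3.23
tcp_pos: [0.4019, 0.0962, 0.1979]
tcp_rot: [-1.571, 0.005, 0.097]
force: [-0.1, -0.6, -6.1]
gripper_width: 0.0494
```

Request:
move_arm(steps=[[[-0.035,0,-0.018],0,-1],[[-0.07,0,-0.036],0,-1],[[-0.079,0.035,-0.04],0,-1],[[-0.079,0.07,-0.04],0,-1],[[-0.079,0.1,-0.04],0,-1],[[-0.079,0.13,-0.04],0,-1],[[-0.079,0.15,-0.04],0,-1],[[-0.079,0.16,-0.04],0,-1]])

```text
time_s: 3.9
tcp_pos: [0.3256, 0.0497, 0.0356]
tcp_rot: [-1.57, 0.01, 0.097]
force: [-0.4, 1.3, -7.2]
gripper_width: 0.0499
```

Request:
move_arm(steps=[[[0,0.005,0],0,-1],[[0,0.008,0],0,-1],[[0,0.0085,0],0,-1],[[0,0.0085,0],0,-1]])

```text
time_s: 4.23
tcp_pos: [0.3311, 0.0497, 0.0331]
tcp_rot: [-1.571, -0.002, 0.097]
force: [0.1, -0.1, -6.5]
gripper_width: 0.0497
```

Request:
move_arm(steps=[[[0,0,0],0,0.5],[[0,0,0],0,0.5],[[0,0,0],0,0.5],[[0,0,0],0,0.5],[[0,-0.04,0],0,0.5],[[0,-0.08,0],0,0.3],[[0,-0.12,0],0,0.3],[[0,-0.16,0],0,0.3]])

```text
time_s: 4.9
tcp_pos: [0.3298, 0.0497, 0.1944]
tcp_rot: [-1.571, -0.002, 0.097]
force: [1.1, 0.1, 0.5]
gripper_width: 0.0615
```

```bash
python3 -c "
from h import *
go(.528,.119,.19,.148);go(.528,.119,.095,.148)"
```

```text
shift [0.2039 0.0047 0.0497] twist -0.051 rows 5.0 0.4 at [0.3298 0.0497 0.1944] 0.0971
shift [0.2038 0.0997 0.0497] twist -0.051 rows 5.6 0.4 at [0.3298 0.0497 0.1944] 0.0971
```

Request:
move_arm(steps=[[[0.204,0.005,0.05],-0.051,0.3],[[0.204,0.005,0.05],-0.051,0.3],[[0.204,0.005,0.05],-0.051,0.3],[[0.204,0.005,0.05],-0.051,0.3],[[0.204,0.005,0.05],-0.051,0.3],[[0.204,0.005,0.05],-0.051,0.3],[[0.204,0.005,0.05],-0.051,0.3],[[0.204,0.005,0.05],-0.051,0.3]])

```text
time_s: 5.57
tcp_pos: [0.5279, 0.1192, 0.187]
tcp_rot: [-1.571, 0.001, 0.148]
force: [0.3, 0.6, 0.1]
gripper_width: 0.0614
```

```bash
python3 - <<'E'
from h import *
s=observe();print(s['tcp_pos'],s['tcp_rot'])
f=grab('side');save(f,'s2.png',(130,90,430,300),2.5)
f=grab('wrist');H,S,V=cv2.split(cv2.cvtColor(f['img'],cv2.COLOR_RGB2HSV))
o=((H<18)&(S>130)&(V>60)).astype(np.uint8)
for c in cv2.findContours(o,0,1)[0]:
    if cv2.contourArea(c)>60:
        r=cv2.minAreaRect(c);Q=onz(f,cv2.boxPoints(r),.096); print(r,Q.mean(0))
E
```

```text
[0.52786622 0.11915687 0.18698026] [-1.57084834e+00  9.50400323e-04  1.48209985e-01]
((283.5, 215.0), (45.0, 12.0), 0.0) [0.52899202 0.12035522 0.096     ]
```

View pics/s2.png

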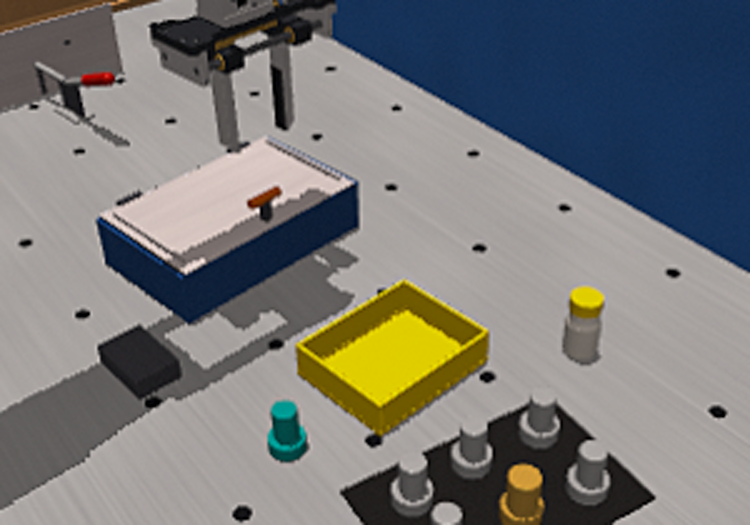

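Request:
move_arm(steps=[[[0,0.04,0.001],0,0.3],[[0,0.07,0.001],0,0.3],[[0,0.085,0.001],0,0.3],[[0,0.091,0.001],0,0.3],[[0,0.091,0.001],0,0.3],[[0,0.091,0.001],0,-1],[[0,0.091,0.001],0,-1],[[0,0.091,0.001],0,-1]])

```text
time_s: 6.33
tcp_pos: [0.5293, 0.1203, 0.0984]
tcp_rot: [-1.571, -0.004, 0.148]
force: [0.2, -0.1, -0.7]
gripper_width: 0.0441
```

Request:
move_arm(steps=[[[0,0,0],0,-1],[[0,0,0],0,-1],[[0,0,0],0,-1]])

```text
time_s: 6.58
tcp_pos: [0.5282, 0.1202, 0.0979]
tcp_rot: [-1.571, -0.001, 0.148]
force: [-4.1, -0.6, 6.9]
gripper_width: 0.0397
```

Request:
move_arm(steps=[[[0,-0.0145,0.004],0,-1],[[0,-0.0282,0.0091],0,-1],[[0,-0.041,0.016],0,-1],[[0,-0.054,0.0235],0,-1],[[0,-0.0655,0.0325],0,-1],[[0,-0.0765,0.0428],0,-1],[[0,-0.086,0.054],0,-1],[[0,-0.0946,0.0662],0,-1]])

```text
time_s: 7.25
tcp_pos: [0.5178, 0.1859, 0.1912]
tcp_rot: [-1.572, 0.001, 0.147]
force: [-0.5, -3.9, -4.6]
gripper_width: 0.0395
```

Request:
move_arm(steps=[[[0,-0.0073,0.013],0,-1],[[0,-0.0132,0.0265],0,-1],[[0,-0.0177,0.0406],0,-1],[[0,-0.0208,0.0551],0,-1],[[0,-0.0224,0.0699],0,-1],[[0,-0.0226,0.0847],0,-1],[[0,-0.0212,0.0994],0,-1],[[0,-0.0184,0.114],0,-1]])

```text
time_s: 7.92
tcp_pos: [0.4999, 0.3002, 0.2112]
tcp_rot: [-1.57, 0.001, 0.149]
force: [-4.0, -4.1, 1.3]
gripper_width: 0.0389
```

Request:
move_arm(steps=[[[0,0.0042,0.0142],0,-1],[[0,0.0098,0.0279],0,-1],[[0,0.0132,0.0346],0,-1],[[0,0.0132,0.0346],0,-1],[[0,0.0132,0.0346],0,-1]])

```text
time_s: 8.33
tcp_pos: [0.4941, 0.3372, 0.1976]
tcp_rot: [-1.564, 0.001, 0.152]
force: [-4.6, 4.0, 1.8]
gripper_width: 0.0388
```

```bash
python3 - <<'E'
from h import *
s=observe();print(s['tcp_pos'],s['tcp_rot'],s['force'],s['gripper_width'])
f=grab('side');save(f,'s3.png',(130,60,430,270),2.5)
E
```

```text
[0.49405692 0.33716689 0.19757838] [-1.56374487e+00  1.13679311e-03  1.52013682e-01] [-4.59004023  4.00721781  1.77441151] 0.03875100723833601
```

View pics/s3.png

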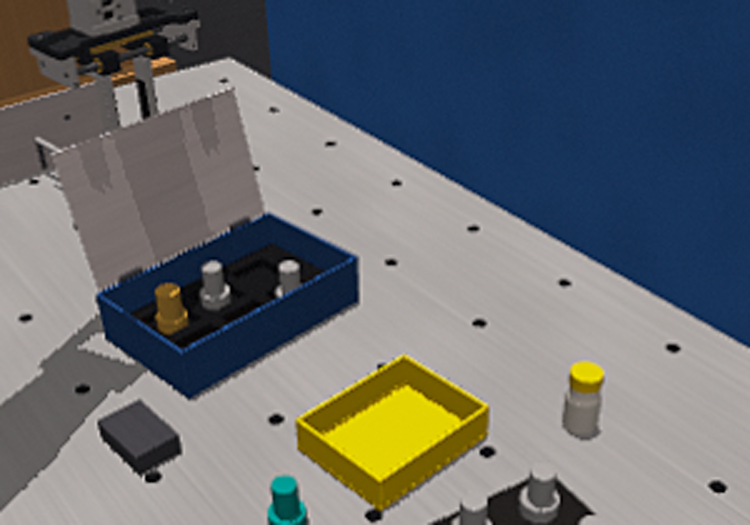

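Request:
move_arm(steps=[[[0,0,0],0,0.3],[[0,0,0],0,0.3],[[0,0,0],0,0.3],[[0,-0.03,0.002],0,0.3],[[0,-0.07,0.004],0,0.3],[[0,-0.1,0.004],0,0.3],[[0,-0.12,-0.03],0,0.3],[[0,-0.12,-0.07],0,0.3]])

```text
time_s: 9.05
tcp_pos: [0.5082, 0.2656, 0.3223]
tcp_rot: [-1.567, -0.012, 0.153]
force: [0.7, -1.1, 1.1]
gripper_width: 0.0606
```

Request:
move_arm(steps=[[[0,0,-0.04],0,0.3],[[0,0,-0.08],0,0.3],[[0,0,-0.12],0,0.3],[[0,0,-0.15],0,0.3],[[0,0,-0.15],0,0.3],[[0,0,-0.15],0,0.3]])

```text
time_s: 9.55
tcp_pos: [0.5294, 0.1139, 0.3162]
tcp_rot: [-1.57, -0.001, 0.145]
force: [0.6, -0.2, -0.8]
gripper_width: 0.0612
```

```bash
python3 - <<'E'
from h import *
import pickle
f=grab('wrist');s=observe();print(s['tcp_pos'],s['tcp_rot'],s['force'])
g=grab('top');pickle.dump((f,g),open('w4.pkl','wb'))
a=f['img'];b=g['img'][140:300,105:225];b=cv2.resize(b,(315,420))
cv2.imwrite('pics/w4.png',cv2.resize(np.hstack([a,b]),None,fx=.9,fy=.9)[...,::-1])
E
```

```text
[0.52917421 0.11509675 0.31614227] [-1.56967975e+00 -1.14873275e-03  1.46810225e-01] [-0.7243962   0.37792802  0.29468795]
```

View pics/w4.png

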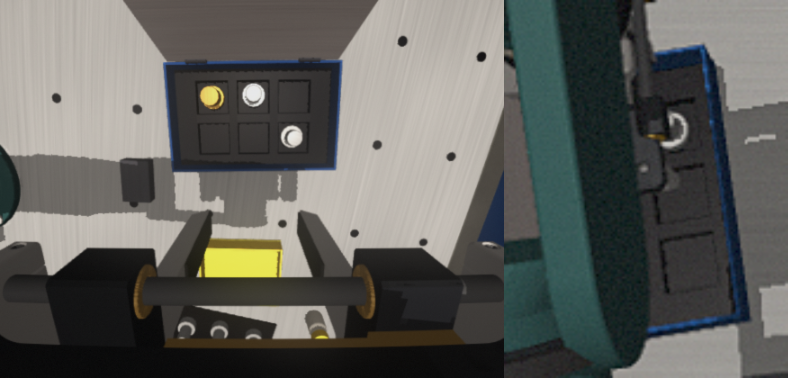

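The wrist view (0.9x) shows the brass locator in pocket4 at (210,96). There are steel ones in pocket5 at (253,94) and pocket3 at (291,136). Pockets 1, 2 and 6 are empty, so I need 4 steel locators.

```bash
cat >> h.py <<'E'
C=np.array([.519,.183]);A=.148
Rz=np.array([[np.cos(A),-np.sin(A)],[np.sin(A),np.cos(A)]])
def c2w(x,y): return C+Rz@np.array([x,y])
E
python3 - <<'E'
from h import *
import pickle
f,g=pickle.load(open('w4.pkl','rb')); H,S,V=cv2.split(cv2.cvtColor(f['img'],cv2.COLOR_RGB2HSV))
# predicted vs seen
for n,(x,y) in {'p4':(-.066,.033),'p5':(0,.033),'p3':(.066,-.033)}.items():
    u=proj(f,[*c2w(x,y),.058])[0]; x0,y0=(u-22).astype(int); 
    sub=V[y0:y0+44,x0:x0+44]; 
    for th in (90,170,215):
        m=(sub>th).astype(np.uint8); cs=cv2.findContours(m,0,1)[0]
        if cs:
            c=max(cs,key=cv2.contourArea); (cx,cy),r=cv2.minEnclosingCircle(c)
            print(n,th,'pred',np.round(u,1),'seen',round(cx+x0,1),round(cy+y0,1),'r',round(r,1),np.round(cv2.boundingRect(c)), np.round(onz(f,[(cx+x0,cy+y0)],.058)[0],4))
save(f,'w4c.png',(180,65,385,195),3.8)
corners=[(-.128,.08),(.128,.08),(.128,-.08),(-.128,-.08)]
print(np.round(proj(f,[[*c2w(*q),.062] for q in corners])))
E
```

```text
p4 90 pred [231.4 106.2] seen 235.0 107.3 r 14.0 [13 11 28 26] [0.4537 0.2051 0.058 ]
p4 170 pred [231.4 106.2] seen 235.0 107.5 r 13.3 [13 12 27 22] [0.4538 0.2049 0.058 ]
p4 215 pred [231.4 106.2] seen 234.9 107.4 r 12.7 [14 12 25 21] [0.4536 0.205  0.058 ]
p5 90 pred [281.3 105.9] seen 281.3 105.0 r 13.3 [10  9 26 27] [0.514  0.2167 0.058 ]
p5 170 pred [281.3 105.9] seen 281.6 105.1 r 12.7 [11 10 24 25] [0.5144 0.2166 0.058 ]
p5 215 pred [281.3 105.9] seen 281.6 104.8 r 12.1 [11 10 23 24] [0.5144 0.2171 0.058 ]
p3 90 pred [329.5 156. ] seen 323.7 151.3 r 12.6 [ 5  5 24 25] [0.5801 0.1652 0.058 ]
p3 170 pred [329.5 156. ] seen 323.7 151.3 r 11.8 [ 6  6 23 23] [0.5801 0.1652 0.058 ]
p3 215 pred [329.5 156. ] seen 327.2 152.8 r 7.5 [13 12 15 15] [0.5852 0.1639 0.058 ]
[[181.  68.]
 [381.  67.]
 [373. 190.]
 [190. 191.]]
```

View pics/w4c.png

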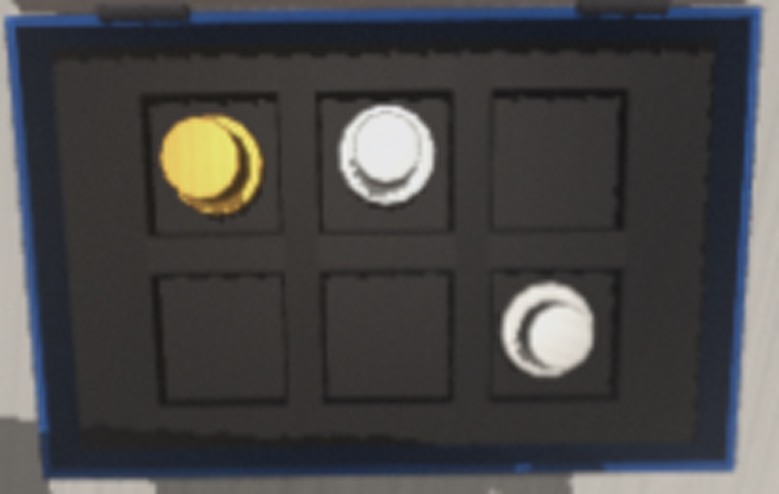

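The enlarged crop confirms it: the brass stem top is at crop (200,158), in pocket4. The case rim matches the prediction to about 1 px. Moving to the brass locator.

```bash
python3 -c "
from h import *
go(.4505,.2055,.13,.148);go(.4505,.2055,.051,.148)"
```

```text
shift [-0.0646  0.1861  0.1001] twist 0.0 rows 5.3 0.0 at [0.529  0.1159 0.316 ] 0.1484
shift [-0.0646  0.2651  0.1   ] twist 0.0 rows 7.0 0.0 at [0.529  0.1159 0.316 ] 0.1484
```

Request:
move_arm(steps=[[[-0.03,0.02,0.04],0,0.1],[[-0.05,0.05,0.07],0,0.1],[[-0.0646,0.08,0.09],0,0.1],[[-0.0646,0.12,0.1],0,0.1],[[-0.0646,0.15,0.1],0,0.1],[[-0.0646,0.18,0.1],0,0.1],[[-0.0646,0.18,0.1],0,0.1],[[-0.0646,0.2,0.1],0,0.1]])

```text
time_s: 10.32
tcp_pos: [0.4512, 0.2065, 0.1182]
tcp_rot: [-1.57, -0.004, 0.151]
force: [1.0, 1.0, 0.7]
gripper_width: 0.0517
```

Request:
move_arm(steps=[[[0,0.02,0],0,0.1],[[0,0.035,0],0,0.1],[[0,0.05,0],0,0.1],[[0,0.06,0],0,0.1],[[0,0.065,0],0,0.1],[[0,0.065,0],0,0.1]])

```text
time_s: 10.82
tcp_pos: [0.4503, 0.205, 0.0509]
tcp_rot: [-1.571, 0.0, 0.149]
force: [-0.2, 0.2, 0.5]
gripper_width: 0.0515
```

Request:
move_arm(steps=[[[0,0,0],0,-1],[[0,0,0],0,-1],[[0,0,0],0,-1],[[0,0,0],0,-1],[[0,0,0],0,-1]])

```text
time_s: 11.23
tcp_pos: [0.4505, 0.2046, 0.0517]
tcp_rot: [-1.57, -0.001, 0.148]
force: [-1.1, 0.0, 2.2]
gripper_width: 0.0276
```

Request:
move_arm(steps=[[[0,-0.03,0],0,-1],[[0,-0.065,0],0,-1],[[0,-0.1,-0.005],0,-1],[[0.005,-0.13,-0.04],0,-1],[[0.01,-0.13,-0.08],0,-1],[[0.015,-0.13,-0.12],0,-1],[[0.02,-0.13,-0.16],0,-1],[[0.025,-0.13,-0.2],0,-1]])

```text
time_s: 11.9
tcp_pos: [0.5044, 0.0085, 0.1807]
tcp_rot: [-1.571, -0.0, 0.148]
force: [-0.1, 0.3, -2.4]
gripper_width: 0.0275
```

Request:
move_arm(steps=[[[0.004,0,-0.04],0,-1],[[0.008,0,-0.08],0,-1],[[0.01,0.01,-0.117],0,-1],[[0.01,0.05,-0.117],0,-1],[[0.01,0.085,-0.117],0,-1],[[0.01,0.11,-0.117],0,-1],[[0.01,0.123,-0.117],0,-1],[[0.01,0.123,-0.117],0,-1]])

```text
time_s: 12.57
tcp_pos: [0.5279, -0.1031, 0.0524]
tcp_rot: [-1.566, 0.009, 0.147]
force: [-0.5, -0.7, -2.9]
gripper_width: 0.0275
```

Request:
move_arm(steps=[[[0,0.004,0],0,-1],[[0,0.004,0],0,-1],[[0,0.004,0],0,-1]])

```text
time_s: 12.82
tcp_pos: [0.5326, -0.1041, 0.0553]
tcp_rot: [-1.572, -0.003, 0.148]
force: [0.3, 0.7, -2.9]
gripper_width: 0.0278
```

Request:
move_arm(steps=[[[0,0.006,0],0,-1],[[0,0.006,0],0,-1],[[0,0.006,0],0,0.1],[[0,0.006,0],0,0.1],[[0,0.004,0],0,0.1],[[0,-0.04,0],0,0.1],[[0,-0.08,0],0,0.1],[[0,-0.12,0],0,0.1]])

```text
time_s: 13.48
tcp_pos: [0.5312, -0.1038, 0.1754]
tcp_rot: [-1.57, 0.0, 0.148]
force: [1.7, 0.0, -0.2]
gripper_width: 0.0517
```

Request:
move_arm(steps=[[[-0.01,-0.03,-0.025],0,0.1],[[-0.02,-0.06,-0.06],0,0.1],[[-0.03,-0.1,-0.1],0,0.1],[[-0.04,-0.1,-0.14],0,0.1],[[-0.05,-0.1,-0.18],0,0.1],[[-0.06,-0.1,-0.22],0,0.1],[[-0.067,-0.1,-0.23],0,0.1],[[-0.067,-0.1,-0.23],0,0.1]])

```text
time_s: 14.15
tcp_pos: [0.4974, -0.3466, 0.2735]
tcp_rot: [-1.573, 0.001, 0.141]
force: [-0.3, -0.8, -0.1]
gripper_width: 0.0518
```

Request:
move_arm(steps=[[[0,0,0],0,0.1],[[0,0,0],0,0.1]])

```text
time_s: 14.32
tcp_pos: [0.4994, -0.3408, 0.2741]
tcp_rot: [-1.57, -0.001, 0.148]
force: [0.7, 0.0, 0.4]
gripper_width: 0.0521
```

```bash
python3 - <<'E'
from h import *
import pickle
f=grab('wrist');s=observe();print(s['tcp_pos'],s['tcp_rot'],s['force'])
pickle.dump(f,open('w5.pkl','wb'));save(f,'w5.png')
E
```

```text
[ 0.49956825 -0.34019712  0.27422665] [-1.57060058e+00 -7.79035797e-04  1.49152679e-01] [-0.25848829  0.45168861 -0.48933148]
```

View pics/w5.png

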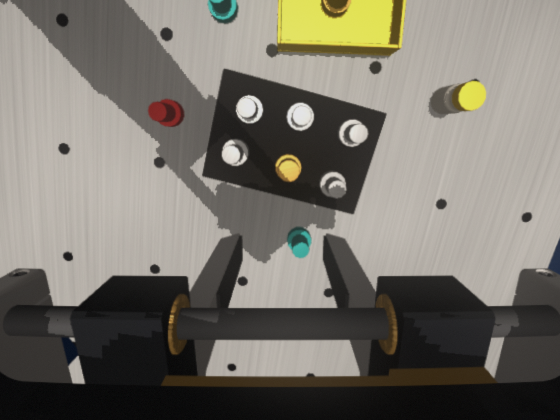

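The wrist view shows the steel stem tops at A (247,106), B (301,116), C (358,133), D (231,153) and E (334,187). The brass decoy on the mat is at (288,169), and the rejected brass locator is in the bin at (337,3). The turquoise and red pieces are off the mat. I'll use A to D, which are bright steel and stand on the mat.

```bash
cat > st.py <<'E'
from h import *
import sys
def stems(f,near=None,z=.054):
    H,S,V=cv2.split(cv2.cvtColor(f['img'],cv2.COLOR_RGB2HSV)); g=cv2.GaussianBlur(V,(3,3),0)
    corners=[(.395,-.20),(.62,-.22),(.62,-.375),(.395,-.36)]
    poly=proj(f,[[*c,.004] for c in corners]).astype(np.int32)
    m=np.zeros_like(V);cv2.fillPoly(m,[poly],1)
    m=((m>0)&(V>95)&(S<60)).astype(np.uint8); out=[]
    for c in cv2.findContours(m,0,2)[0]:
        a=cv2.contourArea(c)
        if 120<a<3000:
            # foot+stem silhouette: average of the stem-top and foot-base fits
            p=cv2.minEnclosingCircle(c)[0]; w=onz(f,[p],.03)[0]
            out.append((np.round(p,1),int(a),np.round(w[:2],4)))
    return out
if __name__=='__main__':
    f=grab('wrist')
    for o in stems(f): print(*o)
E
python3 - <<'E'
from st import *
import pickle
f=pickle.load(open('w5.pkl','rb'))
for o in stems(f): print(*o)
print(onz(f,[(247,106),(301,116),(358,133),(231,153),(334,187),(288,169)],.054).round(4))
E
```

```text
[262.5 192. ] 270 [ 0.4748 -0.3551]
[333. 185.] 504 [ 0.5684 -0.3313]
[351.  187.5] 120 [ 0.5933 -0.3311]
[234.2 152.2] 515 [ 0.4307 -0.3073]
[353.1 133.3] 589 [ 0.5815 -0.26  ]
[299.5 116. ] 581 [ 0.5088 -0.2491]
[249. 109.] 577 [ 0.4435 -0.25  ]
[299.9  89.3] 508 [ 0.5041 -0.2169]
[[ 0.4434 -0.248   0.054 ]
 [ 0.5094 -0.2499  0.054 ]
 [ 0.5819 -0.2592  0.054 ]
 [ 0.4303 -0.3064  0.054 ]
 [ 0.5654 -0.3299  0.054 ]
 [ 0.5036 -0.3158  0.054 ]]
```

```bash
python3 -c "
from h import *
go(.4434,-.249,.12,.148);go(.4434,-.249,.047,.148)
for p in [(-.066,-.033),(0,-.033),(-.066,.032),(.066,.032)]: 
  w=c2w(*p); print(p,w.round(4)); 
  for n,s in dict(A=(.4434,-.249),B=(.509,-.2495),C=(.5815,-.2595),D=(.4305,-.307)).items(): print(n,end=' '); go(*w,.2,.148,(*s,.2,.148))"
```

```text
shift [-0.0421  0.1542  0.0985] twist 0.001 rows 4.5 0.0 at [ 0.4996 -0.3402  0.2742] 0.1492
shift [-0.0422  0.2272  0.0985] twist 0.001 rows 6.0 0.0 at [ 0.4996 -0.3402  0.2742] 0.1492
(-0.066, -0.033) [0.4586 0.1406]
A shift [0.0725 0.     0.3831] twist -0.0 rows 9.4 0.0 at [ 0.4434 -0.249   0.2   ] 0.148
B shift [0.0077 0.     0.3933] twist -0.0 rows 9.4 0.0 at [ 0.509  -0.2495  0.2   ] 0.148
C shift [-0.0626  0.      0.4139] twist -0.0 rows 10.0 0.0 at [ 0.5815 -0.2595  0.2   ] 0.148
D shift [0.0938 0.     0.4386] twist -0.0 rows 10.8 0.0 at [ 0.4305 -0.307   0.2   ] 0.148
(0, -0.033) [0.5239 0.1504]
A shift [0.1385 0.     0.3831] twist -0.0 rows 9.8 0.0 at [ 0.4434 -0.249   0.2   ] 0.148
B shift [0.0737 0.     0.3933] twist -0.0 rows 9.6 0.0 at [ 0.509  -0.2495  0.2   ] 0.148
C shift [0.0034 0.     0.4139] twist -0.0 rows 9.9 0.0 at [ 0.5815 -0.2595  0.2   ] 0.148
D shift [0.1598 0.     0.4386] twist -0.0 rows 11.2 0.0 at [ 0.4305 -0.307   0.2   ] 0.148
(-0.066, 0.032) [0.449  0.2049]
A shift [0.0725 0.     0.4481] twist -0.0 rows 10.9 0.0 at [ 0.4434 -0.249   0.2   ] 0.148
B shift [0.0077 0.     0.4583] twist -0.0 rows 11.0 0.0 at [ 0.509  -0.2495  0.2   ] 0.148
C shift [-0.0626  0.      0.4789] twist -0.0 rows 11.6 0.0 at [ 0.5815 -0.2595  0.2   ] 0.148
D shift [0.0938 0.     0.5036] twist -0.0 rows 12.3 0.0 at [ 0.4305 -0.307   0.2   ] 0.148
(0.066, 0.032) [0.5796 0.2244]
A shift [0.2045 0.     0.4481] twist -0.0 rows 11.8 0.0 at [ 0.4434 -0.249   0.2   ] 0.148
B shift [0.1397 0.     0.4583] twist -0.0 rows 11.5 0.0 at [ 0.509  -0.2495  0.2   ] 0.148
C shift [0.0694 0.     0.4789] twist -0.0 rows 11.6 0.0 at [ 0.5815 -0.2595  0.2   ] 0.148
D shift [0.2258 0.     0.5036] twist -0.0 rows 13.2 0.0 at [ 0.4305 -0.307   0.2   ] 0.148
```

Request:
move_arm(steps=[[[-0.02,0.04,0.03],0,0.1],[[-0.035,0.08,0.06],0,0.1],[[-0.042,0.115,0.09],0,0.1],[[-0.042,0.15,0.0985],0,0.1],[[-0.042,0.18,0.0985],0,0.1],[[-0.042,0.21,0.0985],0,0.1],[[-0.042,0.227,0.0985],0,0.1],[[-0.042,0.227,0.0985],0,0.1]])

```text
time_s: 15.03
tcp_pos: [0.4402, -0.2458, 0.042]
tcp_rot: [-1.564, 0.007, 0.151]
force: [-0.9, 1.2, -0.0]
gripper_width: 0.0516
```

Request:
move_arm(steps=[[[0,0,0],0,0.1],[[0,0,0],0,-1],[[0,0,0],0,-1],[[0,0,0],0,-1],[[0,0,0],0,-1],[[0,0,0],0,-1]])

```text
time_s: 15.53
tcp_pos: [0.4434, -0.2507, 0.048]
tcp_rot: [-1.572, -0.001, 0.148]
force: [-1.8, -1.3, 4.6]
gripper_width: 0.0235
```

Request:
move_arm(steps=[[[0,-0.035,0],0,-1],[[0,-0.07,0],0,-1],[[0.003,-0.105,0.02],0,-1],[[0.009,-0.14,0.055],0,-1],[[0.015,-0.15,0.095],0,-1],[[0.022,-0.15,0.135],0,-1],[[0.028,-0.15,0.175],0,-1],[[0.034,-0.15,0.21],0,-1]])

```text
time_s: 16.2
tcp_pos: [0.4455, -0.0356, 0.1972]
tcp_rot: [-1.571, -0.001, 0.147]
force: [0.5, 0.3, -2.6]
gripper_width: 0.0234
```

Request:
move_arm(steps=[[[0.006,0,0.04],0,-1],[[0.012,0,0.08],0,-1],[[0.018,0,0.12],0,-1],[[0.025,0,0.16],0,-1],[[0.032,0,0.195],0,-1],[[0.036,0,0.22],0,-1],[[0.0385,0,0.236],0,-1],[[0.0385,0,0.239],0,-1]])

```text
time_s: 16.87
tcp_pos: [0.448, 0.2074, 0.196]
tcp_rot: [-1.57, 0.001, 0.152]
force: [-0.5, -1.0, -2.0]
gripper_width: 0.0235
```

Request:
move_arm(steps=[[[0,0,0],0,-1],[[0,0,0],0,-1]])

```text
time_s: 17.03
tcp_pos: [0.4485, 0.204, 0.1964]
tcp_rot: [-1.572, 0.001, 0.148]
force: [-0.6, 0.5, -2.6]
gripper_width: 0.023
```

```bash
python3 -c "
from h import *
w=c2w(-.066,.032)
go(*w,.05,.148);print(observe()['gripper_width'])"
```

```text
shift [0.0008 0.1464 0.001 ] twist -0.0 rows 3.5 0.0 at [0.4485 0.204  0.1964] 0.1477
0.023007776112962175
```

Request:
move_arm(steps=[[[0,0.035,0],0,-1],[[0,0.07,0],0,-1],[[0,0.1,0],0,-1],[[0,0.12,0],0,-1],[[0,0.135,0],0,-1],[[0,0.142,0],0,-1],[[0,0.1445,0],0,-1],[[0,0.1445,0],0,-1]])

```text
time_s: 17.7
tcp_pos: [0.4491, 0.2039, 0.0527]
tcp_rot: [-1.571, -0.001, 0.146]
force: [1.1, -0.6, -1.8]
gripper_width: 0.0234
```

Request:
move_arm(steps=[[[0,0,0],0,-1],[[0,0,0],0,0.1],[[0,0,0],0,0.1],[[0,0,0],0,0.1]])

```text
time_s: 18.03
tcp_pos: [0.4496, 0.205, 0.0535]
tcp_rot: [-1.57, -0.003, 0.148]
force: [0.2, -0.5, -0.6]
gripper_width: 0.0398
```

```bash
python3 -c "
from h import *
go(.5815,-.2595,.2,.148);go(.5815,-.2595,.047,.148);print(observe()['force'])"
```

```text
shift [ 0.0624 -0.1466 -0.4788] twist -0.0 rows 12.1 0.0 at [0.4496 0.205  0.0535] 0.148
shift [ 0.0619  0.0064 -0.4789] twist -0.0 rows 11.6 0.0 at [0.4496 0.205  0.0535] 0.148
[ 0.15719218 -0.49517786 -0.62949406]
```

Request:
move_arm(steps=[[[0,-0.04,0],0,0.1],[[0,-0.08,0],0,0.1],[[0,-0.12,-0.005],0,0.1],[[0.005,-0.147,-0.04],0,0.1],[[0.01,-0.147,-0.08],0,0.1],[[0.015,-0.147,-0.12],0,0.1],[[0.02,-0.147,-0.16],0,0.1],[[0.026,-0.147,-0.2],0,0.1]])

```text
time_s: 18.7
tcp_pos: [0.5044, 0.0091, 0.2006]
tcp_rot: [-1.571, -0.003, 0.149]
force: [1.2, 1.0, -0.6]
gripper_width: 0.0518
```

Request:
move_arm(steps=[[[0.005,0,-0.04],0,0.1],[[0.01,0,-0.08],0,0.1],[[0.015,0,-0.12],0,0.1],[[0.02,0,-0.16],0,0.1],[[0.025,0.01,-0.2],0,0.1],[[0.03,0.03,-0.24],0,0.1],[[0.036,0.05,-0.279],0,0.1],[[0.036,0.05,-0.279],0,0.1]])

```text
time_s: 19.37
tcp_pos: [0.5796, -0.2649, 0.1444]
tcp_rot: [-1.57, 0.005, 0.143]
force: [-0.1, 0.7, -1.3]
gripper_width: 0.0517
```

Request:
move_arm(steps=[[[0,0,0],0,0.1],[[0,0,0],0,0.1]])

```text
time_s: 19.53
tcp_pos: [0.5807, -0.2594, 0.1495]
tcp_rot: [-1.57, -0.0, 0.148]
force: [-0.3, 0.3, -0.2]
gripper_width: 0.0518
```

```bash
cat > hov.py <<'E'
from h import *
# steel stem under the tool: bright, unsaturated blob nearest the TCP axis
def hov(z=.054):
    f=grab('wrist'); R,p=pose()
    H,S,V=cv2.split(cv2.cvtColor(f['img'],cv2.COLOR_RGB2HSV))
    u=proj(f,[[p[0],p[1],z]])[0]; print('axis px',u.round(1),'tcp',p.round(4))
    m=((V>85)&(S<60)).astype(np.uint8)
    k=np.zeros_like(m);cv2.circle(k,tuple(int(a) for a in u),75,1,-1);m*=k
    for c in cv2.findContours(m,0,2)[0]:
        if cv2.contourArea(c)>150:
            q=cv2.minEnclosingCircle(c);w=onz(f,[q[0]],.03)[0]
            print(np.round(q[0],1),round(q[1],1),cv2.contourArea(c),w[:2].round(4))
    return f
if __name__=='__main__':
    f=hov(); save(f,'hov.png')
E
python3 hov.py; python3 -c "
from h import *
cv2.imwrite('pics/h1.png',cv2.imread('pics/hov.png'))"
```

```text
axis px [282.2 214.6] tcp [ 0.5811 -0.2588  0.1506]
[260.  283.5] 11.5 158.5 [ 0.5703 -0.3419]
[261.3 269.8] 16.5 279.5 [ 0.5697 -0.3264]
[284.1 207.2] 19.9 1030.5 [ 0.5828 -0.2582]
[215. 187.] 18.4 319.0 [ 0.5156 -0.2483]
[282. 214.] 75.0 4792.0 [ 0.5818 -0.2652]
```

View pics/h1.png

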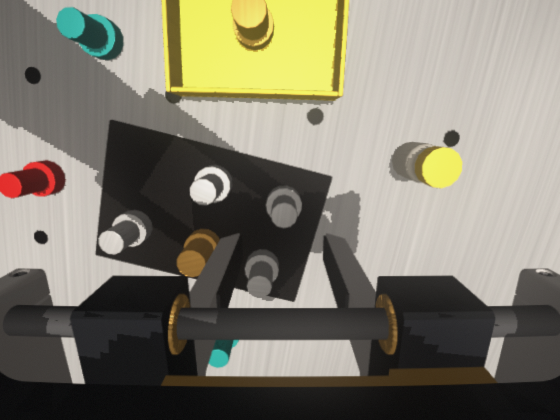

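Straight below is steel piece C at (284,207), in shadow, within 2 mm of the tool axis. I'll pick it for pocket6.

Request:
move_arm(steps=[[[0.001,0.035,0.001],0,0.1],[[0.001,0.065,0.001],0,0.1],[[0.001,0.09,0.001],0,0.1],[[0.001,0.102,0.001],0,0.1],[[0.001,0.102,0.001],0,0.1],[[0.001,0.102,0.001],0,-1],[[0.001,0.102,0.001],0,-1],[[0.001,0.102,0.001],0,-1]])

```text
time_s: 20.25
tcp_pos: [0.5831, -0.2592, 0.0504]
tcp_rot: [-1.574, -0.004, 0.148]
force: [-0.7, -0.2, 0.2]
gripper_width: 0.0347
```

Request:
move_arm(steps=[[[0,0,0],0,-1],[[0,0,0],0,-1],[[0,-0.035,0],0,-1],[[0,-0.07,0],0,-1],[[0.003,-0.105,0.02],0,-1],[[0.009,-0.14,0.055],0,-1],[[0.015,-0.15,0.095],0,-1],[[0.022,-0.15,0.135],0,-1]])

```text
time_s: 20.92
tcp_pos: [0.5847, -0.1282, 0.2021]
tcp_rot: [-1.575, -0.008, 0.145]
force: [1.3, 0.1, -1.3]
gripper_width: 0.0235
```

Request:
move_arm(steps=[[[0.006,0,0.04],0,-1],[[0.012,0,0.08],0,-1],[[0.018,0,0.12],0,-1],[[0.024,0,0.16],0,-1],[[0.03,0,0.2],0,-1],[[0.036,0,0.24],0,-1],[[0.041,0,0.28],0,-1],[[0.044,0,0.31],0,-1]])

```text
time_s: 21.58
tcp_pos: [0.5801, 0.1885, 0.1965]
tcp_rot: [-1.569, 0.001, 0.15]
force: [0.1, -0.1, -2.4]
gripper_width: 0.0235
```

Request:
move_arm(steps=[[[0.003,0,0.025],0,-1],[[0.003,0,0.032],0,-1],[[0.003,0,0.032],0,-1],[[0.003,0,0.032],0,-1]])

```text
time_s: 21.92
tcp_pos: [0.5791, 0.2168, 0.1966]
tcp_rot: [-1.572, 0.001, 0.148]
force: [0.5, -0.6, -2.1]
gripper_width: 0.0236
```

```bash
python3 -c "
from h import *
w=c2w(.066,.032)
go(*w,.052,.148);print(observe()['gripper_width'],observe()['force'])"
```

```text
shift [0.0017 0.1446 0.0076] twist 0.0 rows 3.5 0.0 at [0.5791 0.2168 0.1966] 0.1482
0.023599561757463947 [ 0.48845304 -0.56042218 -2.06073981]
```

Request:
move_arm(steps=[[[0.0017,0.035,0.0076],0,-1],[[0.0017,0.07,0.0076],0,-1],[[0.0017,0.1,0.0076],0,-1],[[0.0017,0.12,0.0076],0,-1],[[0.0017,0.135,0.0076],0,-1],[[0.0017,0.141,0.0076],0,-1],[[0.0017,0.143,0.0076],0,-1],[[0.0017,0.143,0.0076],0,-1]])

```text
time_s: 22.58
tcp_pos: [0.5805, 0.2239, 0.0544]
tcp_rot: [-1.571, -0.001, 0.146]
force: [0.7, 0.6, -2.0]
gripper_width: 0.0237
```

Request:
move_arm(steps=[[[0,0,0],0,-1],[[0,0,0],0,0.1],[[0,0,0],0,0.1],[[0,0,0],0,0.1]])

```text
time_s: 22.92
tcp_pos: [0.5807, 0.2254, 0.0555]
tcp_rot: [-1.57, -0.003, 0.148]
force: [0.5, 0.0, -0.1]
gripper_width: 0.0402
```

```bash
python3 -c "
from h import *
go(.509,-.2495,.15,.148);print(observe()['force'])"
```

```text
shift [-0.1407 -0.0951 -0.4591] twist 0.0 rows 11.7 0.0 at [0.5807 0.2254 0.0555] 0.1481
[ 0.49769243  0.04074349 -0.08014219]
```

Next comes piece B: hover above it and check.

Request:
move_arm(steps=[[[0,-0.04,0],0,0.1],[[0,-0.08,0],0,0.1],[[0,-0.12,-0.005],0,0.1],[[-0.012,-0.147,-0.04],0,0.1],[[-0.024,-0.147,-0.08],0,0.1],[[-0.036,-0.147,-0.118],0,0.1],[[-0.048,-0.147,-0.156],0,0.1],[[-0.06,-0.147,-0.194],0,0.1]])

```text
time_s: 23.58
tcp_pos: [0.5489, 0.0228, 0.2024]
tcp_rot: [-1.572, -0.003, 0.149]
force: [0.8, -1.6, -0.2]
gripper_width: 0.0514
```

Request:
move_arm(steps=[[[-0.012,0,-0.038],0,0.1],[[-0.024,0,-0.076],0,0.1],[[-0.036,0,-0.114],0,0.1],[[-0.048,0,-0.152],0,0.1],[[-0.06,0.01,-0.19],0,0.1],[[-0.072,0.03,-0.225],0,0.1],[[-0.081,0.05,-0.255],0,0.1],[[-0.081,0.052,-0.265],0,0.1]])

```text
time_s: 24.25
tcp_pos: [0.5051, -0.2529, 0.1455]
tcp_rot: [-1.569, 0.005, 0.143]
force: [-1.0, 0.0, -1.0]
gripper_width: 0.0519
```

Request:
move_arm(steps=[[[0,0,0],0,0.1],[[0,0,0],0,0.1],[[0,0,0],0,0.1]])

```text
time_s: 24.5
tcp_pos: [0.5092, -0.2485, 0.1507]
tcp_rot: [-1.572, -0.003, 0.15]
force: [0.2, -0.2, 0.3]
gripper_width: 0.0516
```

```bash
python3 hov.py; cp pics/hov.png pics/h2.png
```

```text
axis px [281.5 214.4] tcp [ 0.5093 -0.2483  0.1508]
[281.5 207. ] 19.5 1005.5 [ 0.5092 -0.2479]
[293. 169.] 58.0 2252.0 [ 0.5144 -0.2103]
```

View pics/h2.png

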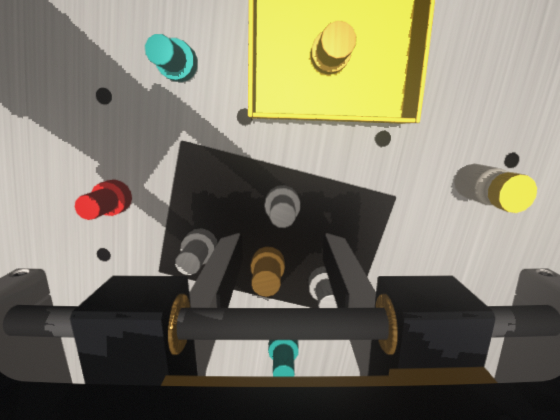

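Steel piece B is right on the tool axis, at (282,207). I'll pick it for pocket2.

Request:
move_arm(steps=[[[0,0.035,0.0],0,0.1],[[0,0.065,0.0],0,0.1],[[0,0.09,0.0],0,0.1],[[0,0.103,0.0],0,0.1],[[0,0.103,0.0],0,0.1],[[0,0.103,0.0],0,-1],[[0,0.103,0.0],0,-1],[[0,0.103,0.0],0,-1]])

```text
time_s: 25.22
tcp_pos: [0.5097, -0.2499, 0.0485]
tcp_rot: [-1.574, -0.004, 0.149]
force: [0.2, -0.1, 0.2]
gripper_width: 0.0348
```

Request:
move_arm(steps=[[[0,0,0],0,-1],[[0,0,0],0,-1],[[0,-0.035,0],0,-1],[[0,-0.07,0],0,-1],[[0.003,-0.105,0.015],0,-1],[[0.009,-0.14,0.05],0,-1],[[0.016,-0.15,0.09],0,-1],[[0.024,-0.15,0.13],0,-1]])

```text
time_s: 25.88
tcp_pos: [0.5139, -0.124, 0.2006]
tcp_rot: [-1.575, -0.008, 0.145]
force: [0.7, -0.0, -2.0]
gripper_width: 0.0232
```

Request:
move_arm(steps=[[[0.007,0,0.04],0,-1],[[0.014,0,0.08],0,-1],[[0.021,0,0.12],0,-1],[[0.028,0,0.16],0,-1],[[0.036,0,0.2],0,-1],[[0.042,0,0.23],0,-1],[[0.049,0,0.255],0,-1],[[0.049,0,0.262],0,-1]])

```text
time_s: 26.55
tcp_pos: [0.5218, 0.1465, 0.1954]
tcp_rot: [-1.569, 0.0, 0.152]
force: [-0.2, 0.2, -2.4]
gripper_width: 0.023
```

Request:
move_arm(steps=[[[0,0,0],0,-1],[[0,0,0],0,-1],[[0,0,0],0,-1]])

```text
time_s: 26.8
tcp_pos: [0.5221, 0.1413, 0.1956]
tcp_rot: [-1.572, 0.0, 0.146]
force: [-0.4, -0.1, -2.1]
gripper_width: 0.0235
```

```bash
python3 -c "
from h import *
w=c2w(0,-.033)
go(*w,.0535,.148);print(observe()['gripper_width'],observe()['force'])"
```

```text
shift [0.0031 0.1421 0.0088] twist -0.002 rows 3.4 0.0 at [0.5221 0.1413 0.1956] 0.1465
0.023543249679622482 [-0.44926124 -0.112667   -2.08564146]
```

Request:
move_arm(steps=[[[0.003,0.035,0.0088],0,-1],[[0.003,0.07,0.0088],0,-1],[[0.003,0.1,0.0088],0,-1],[[0.003,0.12,0.0088],0,-1],[[0.003,0.135,0.0088],0,-1],[[0.003,0.141,0.0088],0,-1],[[0.003,0.143,0.0088],0,-1],[[0.003,0.143,0.0088],0,-1]])

```text
time_s: 27.47
tcp_pos: [0.5243, 0.1509, 0.053]
tcp_rot: [-1.571, -0.001, 0.146]
force: [0.1, -0.0, -1.9]
gripper_width: 0.0235
```

Request:
move_arm(steps=[[[0,0,0],0,-1],[[0,0,0],0,0.1],[[0,0,0],0,0.1],[[0,0,0],0,0.1]])

```text
time_s: 27.8
tcp_pos: [0.5248, 0.152, 0.0541]
tcp_rot: [-1.571, -0.003, 0.148]
force: [0.6, 0.2, -0.6]
gripper_width: 0.0402
```

```bash
python3 -c "
from h import *
go(.4305,-.307,.15,.148);print(observe()['force'])"
```

```text
shift [-0.1607 -0.0964 -0.4401] twist 0.0 rows 11.5 0.0 at [0.5248 0.152  0.0541] 0.148
[ 0.57290132  0.2058568  -0.61323401]
```

Request:
move_arm(steps=[[[0,-0.04,0],0,0.1],[[0,-0.08,0],0,0.1],[[0,-0.12,-0.005],0,0.1],[[-0.014,-0.146,-0.04],0,0.1],[[-0.028,-0.146,-0.078],0,0.1],[[-0.042,-0.146,-0.115],0,0.1],[[-0.056,-0.146,-0.152],0,0.1],[[-0.07,-0.146,-0.19],0,0.1]])

```text
time_s: 28.47
tcp_pos: [0.4823, -0.0478, 0.2]
tcp_rot: [-1.572, -0.003, 0.149]
force: [-0.2, 0.0, -0.7]
gripper_width: 0.0519
```

Request:
move_arm(steps=[[[-0.014,0,-0.038],0,0.1],[[-0.028,0,-0.076],0,0.1],[[-0.042,0,-0.114],0,0.1],[[-0.056,0,-0.152],0,0.1],[[-0.07,0.01,-0.19],0,0.1],[[-0.082,0.03,-0.22],0,0.1],[[-0.091,0.048,-0.243],0,0.1],[[-0.091,0.05,-0.25],0,0.1]])

```text
time_s: 29.13
tcp_pos: [0.4267, -0.3093, 0.1454]
tcp_rot: [-1.568, 0.004, 0.144]
force: [-0.4, -0.2, -0.1]
gripper_width: 0.0519
```

Request:
move_arm(steps=[[[0,0,0],0,0.1],[[0,0,0],0,0.1],[[0,0,0],0,0.1]])

```text
time_s: 29.38
tcp_pos: [0.4306, -0.3063, 0.1503]
tcp_rot: [-1.572, -0.002, 0.15]
force: [-0.4, -0.2, -0.2]
gripper_width: 0.0515
```

```bash
python3 hov.py; cp pics/hov.png pics/h3.png
```

```text
axis px [281.6 214.6] tcp [ 0.4307 -0.3061  0.1504]
[282.2 260.4] 46.5 3156.5 [ 0.4394 -0.3605]
[333.5 248.1] 14.6 300.0 [ 0.488  -0.3398]
[280.  208.6] 19.9 1042.0 [ 0.4293 -0.3074]
[239.5 204.5] 61.0 2776.0 [ 0.3905 -0.3091]
```

View pics/h3.png

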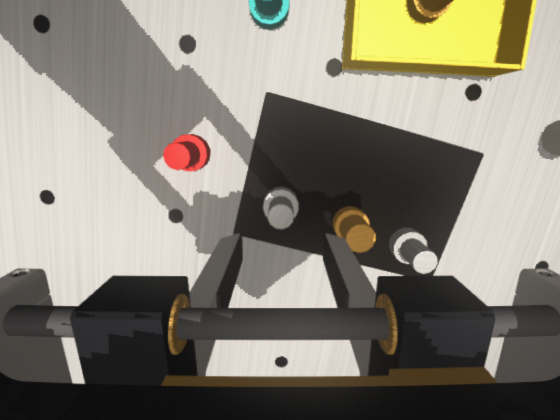

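Steel piece D is on the tool axis at (280,208). I'll pick it for pocket1.

Request:
move_arm(steps=[[[-0.001,0.035,0.0],0,0.1],[[-0.001,0.065,0.0],0,0.1],[[-0.001,0.09,0.0],0,0.1],[[-0.001,0.103,0.0],0,0.1],[[-0.001,0.103,0.0],0,0.1],[[-0.001,0.103,0.0],0,-1],[[-0.001,0.103,0.0],0,-1],[[-0.001,0.103,0.0],0,-1]])

```text
time_s: 30.1
tcp_pos: [0.4299, -0.3079, 0.048]
tcp_rot: [-1.574, -0.003, 0.149]
force: [-1.0, -0.6, -0.3]
gripper_width: 0.0353
```

Request:
move_arm(steps=[[[0,0,0],0,-1],[[0,0,0],0,-1],[[0,-0.035,0],0,-1],[[0,-0.07,0],0,-1],[[0.003,-0.105,0.015],0,-1],[[0.009,-0.14,0.05],0,-1],[[0.018,-0.15,0.09],0,-1],[[0.027,-0.15,0.13],0,-1]])

```text
time_s: 30.77
tcp_pos: [0.4369, -0.1818, 0.1999]
tcp_rot: [-1.576, -0.007, 0.145]
force: [0.7, 0.2, -2.4]
gripper_width: 0.0233
```

Request:
move_arm(steps=[[[0.008,0,0.04],0,-1],[[0.016,0,0.08],0,-1],[[0.024,0,0.12],0,-1],[[0.032,0,0.16],0,-1],[[0.04,0,0.2],0,-1],[[0.05,0,0.24],0,-1],[[0.06,0,0.275],0,-1],[[0.0675,0,0.3],0,-1]])

```text
time_s: 31.43
tcp_pos: [0.4574, 0.1284, 0.1953]
tcp_rot: [-1.57, -0.0, 0.15]
force: [0.2, -0.2, -2.1]
gripper_width: 0.0234
```

Request:
move_arm(steps=[[[0,0,0.014],0,-1],[[0,0,0.014],0,-1],[[0,0,0.014],0,-1],[[0,0,0.014],0,-1]])

```text
time_s: 31.77
tcp_pos: [0.4558, 0.1384, 0.1952]
tcp_rot: [-1.571, 0.0, 0.147]
force: [-0.1, -0.2, -1.7]
gripper_width: 0.0234
```

```bash
python3 -c "
from h import *
w=c2w(-.066,-.033)
go(*w,.0525,.148);print(observe()['gripper_width'],observe()['force'])"
```

```text
shift [0.0031 0.1427 0.0019] twist -0.001 rows 3.4 0.0 at [0.4558 0.1384 0.1952] 0.1475
0.023414621503796102 [-0.0646008  -0.23776704 -1.7152465 ]
```

Request:
move_arm(steps=[[[0.003,0.035,0.002],0,-1],[[0.003,0.07,0.002],0,-1],[[0.003,0.1,0.002],0,-1],[[0.003,0.12,0.002],0,-1],[[0.003,0.135,0.002],0,-1],[[0.003,0.141,0.002],0,-1],[[0.003,0.143,0.002],0,-1],[[0.003,0.143,0.002],0,-1]])

```text
time_s: 32.43
tcp_pos: [0.4592, 0.1409, 0.0528]
tcp_rot: [-1.571, -0.001, 0.147]
force: [-0.1, -0.2, -1.8]
gripper_width: 0.0237
```

Request:
move_arm(steps=[[[0,0,0],0,-1],[[0,0,0],0,0.1],[[0,0,0],0,0.1],[[0,0,0],0,0.1],[[0,-0.03,0],0,0.1],[[0,-0.07,0],0,0.1],[[0,-0.11,0],0,0.1],[[0,-0.15,0],0,0.1]])

```text
time_s: 33.1
tcp_pos: [0.4583, 0.1416, 0.2046]
tcp_rot: [-1.571, -0.001, 0.148]
force: [0.7, 0.5, 0.2]
gripper_width: 0.0516
```

Request:
move_arm(steps=[[[0.02,-0.03,-0.01],0,0.3],[[0.05,-0.06,-0.02],0,0.3],[[0.066,-0.09,-0.03],0,0.3],[[0.066,-0.11,-0.03],0,0.3],[[0.066,-0.11,-0.03],0,0.3],[[0.066,-0.11,-0.03],0,0.3]])

```text
time_s: 33.6
tcp_pos: [0.5288, 0.1218, 0.3137]
tcp_rot: [-1.571, -0.003, 0.148]
force: [0.2, -0.6, -0.4]
gripper_width: 0.0613
```

```bash
python3 - <<'E'
from h import *
import pickle
f=grab('wrist');s=observe();print(s['tcp_pos'],s['tcp_rot'],s['force'])
pickle.dump(f,open('w6.pkl','wb'));save(f,'w6.png',(140,10,420,220),2.8)
# flap angle: tip position via handle expected at 1.9
E
```

```text
[0.52797319 0.1218051  0.31174942] [-1.57057691e+00  3.85097896e-04  1.48273278e-01] [ 1.22134625 -0.22006475 -0.41460374]
```

View pics/w6.png

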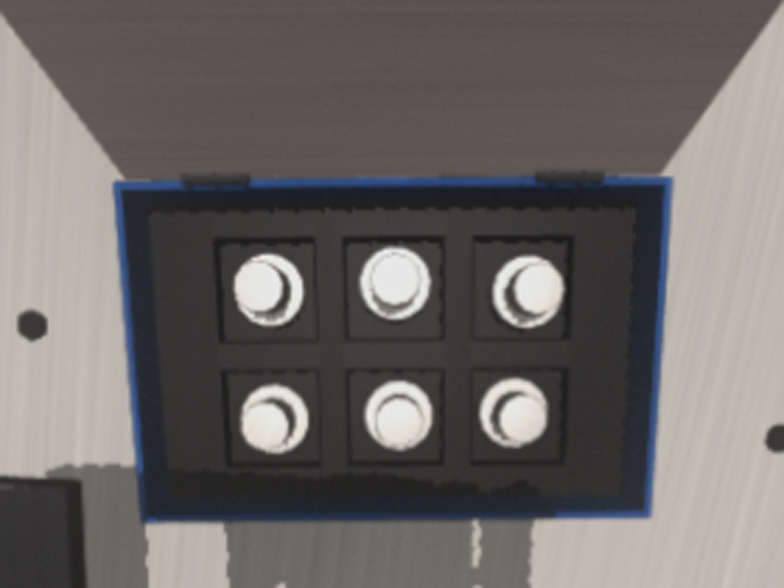

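All six recesses hold one upright steel locator. Next I go over the handle and find it again.

```bash
python3 -c "
from h import *
go(.494,.337,.32,.148)"
```

```text
shift [-0.0018 -0.0082  0.2179] twist 0.0 rows 5.2 0.0 at [0.528  0.1218 0.3117] 0.1483
```

Request:
move_arm(steps=[[[-0.002,-0.01,0.04],0,0.3],[[-0.002,-0.01,0.08],0,0.3],[[-0.002,-0.01,0.12],0,0.3],[[-0.002,-0.01,0.16],0,0.3],[[-0.002,-0.01,0.2],0,0.3],[[-0.002,-0.01,0.218],0,0.3],[[-0.002,-0.01,0.218],0,0.3],[[-0.002,-0.01,0.218],0,0.3]])

```text
time_s: 34.32
tcp_pos: [0.4927, 0.3375, 0.3197]
tcp_rot: [-1.573, 0.004, 0.151]
force: [0.0, 0.2, 0.2]
gripper_width: 0.0612
```

```bash
python3 - <<'E'
from h import *
f=grab('wrist');R,p=pose();print(p)
H,S,V=cv2.split(cv2.cvtColor(f['img'],cv2.COLOR_RGB2HSV))
o=((H<18)&(S>130)&(V>50)).astype(np.uint8)
print('expect px',proj(f,[[*c2w(.0,.08+.0762),.189]]))
for c in cv2.findContours(o,0,1)[0]:
    if cv2.contourArea(c)>60:
        r=cv2.minAreaRect(c); Q=onz(f,[r[0]],.191); print(r,Q[0],Rz.T@(Q[0][:2]-C))
save(f,'w7.png')
E
```

```text
[0.49332563 0.33656387 0.3204295 ]
expect px [[285.51816678 205.33480384]]
((407.3971252441406, 326.4897766113281), (53.187644958496094, 13.739075660705566), 88.53119659423828) [0.65172747 0.22037809 0.191     ] [0.13678828 0.01739744]
((284.0, 217.5), (11.0, 40.0), 90.0) [0.49628597 0.32540725 0.191     ] [-0.0014663   0.14419987]
((325.0, 30.5), (61.0, 14.0), 90.0) [0.50588278 0.49728715 0.191     ] [0.03337105 0.31278562]
((142.12295532226562, 15.852453231811523), (15.63193416595459, 35.84465408325195), 13.240520477294922) [0.34777868 0.48651719 0.191     ] [-0.12459279  0.32544748]
```

View pics/w7.png

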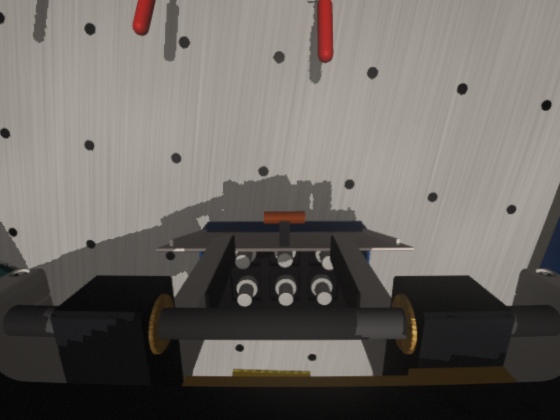

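The handle bar is at (284,217), so the flap has eased back to about 1.82 rad. That puts the handle near case y +147 mm, z 0.195. I'll descend onto it and grip.

Request:
move_arm(steps=[[[0.001,0.03,-0.009],0,0.3],[[0.001,0.06,-0.009],0,0.3],[[0.001,0.09,-0.009],0,0.3],[[0.001,0.11,-0.009],0,0.3],[[0.001,0.121,-0.009],0,0.3],[[0.001,0.121,-0.009],0,0.3],[[0.001,0.121,-0.009],0,0.3]])

```text
time_s: 34.95
tcp_pos: [0.4967, 0.3272, 0.2016]
tcp_rot: [-1.571, 0.0, 0.147]
force: [0.3, 0.9, 0.7]
gripper_width: 0.0611
```

Request:
move_arm(steps=[[[0,0,0],0,-1],[[0,0,0],0,-1],[[0,0,0],0,-1],[[0,0,0],0,-1],[[0,0,0],0,-1]])

```text
time_s: 35.37
tcp_pos: [0.4953, 0.3285, 0.2031]
tcp_rot: [-1.57, 0.001, 0.149]
force: [-4.8, -0.9, 4.2]
gripper_width: 0.0393
```

```bash
python3 - <<'E'
from h import *
R,p=pose(); s=observe(); print(s['force'],s['gripper_width'],p)
q=Rz.T@(p[:2]-C); print('case',q)
f=lambda t:np.array([-.145*np.cos(t)+.031*np.sin(t), .145*np.sin(t)+.031*np.cos(t)])
t0=1.82; print(f(t0)+[.08,.062+.004])
E
```

```text
[-4.7825874  -0.92708918  4.19321133] 0.0393338578945392 [0.4953445  0.32846785 0.20311314]
case [-0.00194616  0.14736583]
[0.14580407 0.19887522]
```

Request:
move_arm(steps=[[[0,-0.0069,-0.0164],0,-1],[[0,-0.0111,-0.0306],0,-1],[[0,-0.0139,-0.0452],0,-1],[[0,-0.0153,-0.0599],0,-1],[[0,-0.0151,-0.0747],0,-1],[[0,-0.0134,-0.0894],0,-1],[[0,-0.0104,-0.104],0,-1],[[0,-0.0058,-0.118],0,-1]])

```text
time_s: 36.03
tcp_pos: [0.5136, 0.2121, 0.2101]
tcp_rot: [-1.568, -0.002, 0.149]
force: [-4.1, 0.0, 6.9]
gripper_width: 0.0395
```

Request:
move_arm(steps=[[[0,0.0058,-0.0136],0,-1],[[0,0.0131,-0.0266],0,-1],[[0,0.0216,-0.0387],0,-1],[[0,0.0312,-0.05],0,-1],[[0,0.042,-0.0601],0,-1],[[0,0.0536,-0.0693],0,-1],[[0,0.0662,-0.0771],0,-1],[[0,0.0795,-0.0837],0,-1]])

```text
time_s: 36.7
tcp_pos: [0.5271, 0.1264, 0.1296]
tcp_rot: [-1.575, -0.002, 0.147]
force: [-2.2, -3.3, 4.8]
gripper_width: 0.0395
```

```bash
python3 - <<'E'
from h import *
R,p=pose(); s=observe(); print(s['force'],s['gripper_width'],p); print('case',Rz.T@(p[:2]-C), 'want',-.0559,.062+.0592+.004)
E
```

```text
[-2.18866523 -3.30501069  4.80010406] 0.03949072601653359 [0.52710425 0.12643218 0.1295757 ]
case [-0.00032585 -0.05714447] want -0.0559 0.1252
```

Request:
move_arm(steps=[[[0,0.0139,-0.005],0,-1],[[0,0.022,-0.0075],0,-1],[[0,0.0282,-0.009],0,-1],[[0,0.03,-0.009],0,-1],[[0,0.032,-0.009],0,-1],[[0,0.032,-0.009],0,-1]])

```text
time_s: 37.2
tcp_pos: [0.5286, 0.1172, 0.0981]
tcp_rot: [-1.576, -0.002, 0.147]
force: [-2.7, -7.4, 6.2]
gripper_width: 0.0395
```

Request:
move_arm(steps=[[[0,0.003,0.001],0,-1],[[0,0.003,0.001],0,-1],[[0,0.003,0.001],0,-1]])

```text
time_s: 37.45
tcp_pos: [0.5287, 0.1174, 0.0979]
tcp_rot: [-1.578, -0.003, 0.147]
force: [-6.8, -9.3, 18.0]
gripper_width: 0.0394
```

Request:
move_arm(steps=[[[0,0.003,0.001],0,-1],[[0,0.003,0.001],0,-1],[[0,0.003,0.001],0,-1]])

```text
time_s: 37.7
tcp_pos: [0.5286, 0.1177, 0.0974]
tcp_rot: [-1.58, -0.004, 0.147]
force: [-11.6, -11.8, 26.3]
gripper_width: 0.0396
```

The flap is at its stop: z no longer drops and the force has risen to 26 N. Releasing it and going for the block.

Request:
move_arm(steps=[[[0,-0.003,0],0,-1],[[0,-0.004,0],0,0.3],[[0,-0.004,0],0,0.3],[[0,-0.004,0],0,0.3],[[0,-0.03,0],0,0.3],[[0,-0.06,0],0,0.3],[[0,-0.1,0],0,0.3],[[0,-0.13,0],0,0.3]])

```text
time_s: 38.37
tcp_pos: [0.5275, 0.1224, 0.2214]
tcp_rot: [-1.57, -0.001, 0.149]
force: [0.1, -0.0, 0.2]
gripper_width: 0.0613
```

```bash
python3 -c "
from h import *
go(.33,.05,.16,.097); print(observe()['force'])"
```

```text
shift [-0.2061  0.0612 -0.0424] twist 0.052 rows 5.3 0.4 at [0.5275 0.1224 0.2214] 0.1488
[ 0.09679563 -0.04040653  0.24644259]
```

Request:
move_arm(steps=[[[-0.04,0,-0.01],0.052,0.8],[[-0.08,0,-0.02],0.052,0.8],[[-0.12,0,-0.03],0.052,0.8],[[-0.16,0.01,-0.035],0.052,0.8],[[-0.19,0.03,-0.042],0.052,0.8],[[-0.206,0.05,-0.042],0.052,0.8],[[-0.206,0.06,-0.042],0.052,0.8],[[-0.206,0.06,-0.042],0.052,0.8]])

```text
time_s: 39.03
tcp_pos: [0.3283, 0.0501, 0.1571]
tcp_rot: [-1.57, 0.003, 0.096]
force: [0.0, -0.2, 0.4]
gripper_width: 0.0846
```

Request:
move_arm(steps=[[[0,0,0],0,0.8],[[0,0,0],0,0.8]])

```text
time_s: 39.2
tcp_pos: [0.3313, 0.0502, 0.1607]
tcp_rot: [-1.571, -0.002, 0.097]
force: [-0.2, 0.0, 0.5]
gripper_width: 0.0847
```

```bash
python3 - <<'E'
from h import *
f=grab('wrist');R,p=pose();print(p,observe()['gripper_width'])
t=grab('top');s=grab('side')
save(s,'s8.png',(130,60,430,270),2)
hw=cv2.resize(f['img'],(420,315)); hs=cv2.resize(s['img'][90:280,130:350],(365,315))
cv2.imwrite('pics/w8.png',np.hstack([hw,hs])[...,::-1])
print(proj(f,[[p[0],p[1],.025]]))
g=cv2.cvtColor(f['img'],cv2.COLOR_RGB2GRAY); np.save('g8.npy',g)
import pickle;pickle.dump((f,t,s),open('w8.pkl','wb'))
E
```

```text
[0.33140495 0.05015109 0.16084114] 0.08483064916831119
[[281.66261566 203.93909449]]
```

View pics/w8.png

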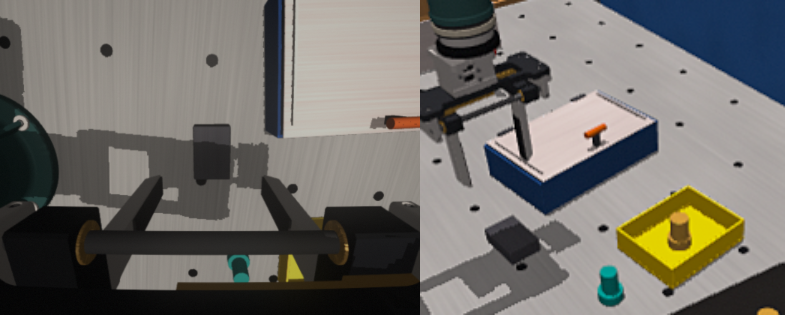

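The flap is shut, the brass locator stands in the bin, and the block is flat and centred on the tool axis, at (283,203) in full-size pixels. Picking the block.

Request:
move_arm(steps=[[[0.001,0.035,0],0,0.8],[[0.001,0.07,0],0,0.8],[[0.001,0.1,0],0,0.8],[[0.001,0.12,0],0,0.8],[[0.001,0.13,0],0,0.8],[[0.001,0.132,0],0,0.8],[[0.001,0.132,0],0,0.8],[[0.001,0.132,0],0,0.8]])

```text
time_s: 40.02
tcp_pos: [0.332, 0.05, 0.0287]
tcp_rot: [-1.571, -0.002, 0.096]
force: [0.8, 0.1, -0.1]
gripper_width: 0.0846
```

Request:
move_arm(steps=[[[0,0,0],0,-1],[[0,0,0],0,-1],[[0,0,0],0,-1],[[0,0,0],0,-1],[[0,0,0],0,-1],[[0,0,0],0,-1]])

```text
time_s: 40.52
tcp_pos: [0.3311, 0.05, 0.0279]
tcp_rot: [-1.571, -0.001, 0.096]
force: [0.5, 0.2, -1.3]
gripper_width: 0.0499
```

Request:
move_arm(steps=[[[0,-0.03,0],0,-1],[[0,-0.065,0],0,-1],[[0,-0.1,0],0,-1],[[0,-0.14,0],0,-1],[[0.02,-0.17,0.01],0,-1],[[0.055,-0.17,0.028],0,-1],[[0.09,-0.17,0.046],0,-1],[[0.125,-0.17,0.064],0,-1]])

```text
time_s: 41.18
tcp_pos: [0.4494, 0.1265, 0.1964]
tcp_rot: [-1.571, 0.002, 0.096]
force: [0.8, -1.0, -7.0]
gripper_width: 0.0497
```

Request:
move_arm(steps=[[[0.035,0,0.018],0,-1],[[0.07,0,0.036],0,-1],[[0.1,0,0.05],0,-1],[[0.12,0,0.062],0,-1],[[0.1275,0,0.066],0,-1],[[0.1275,0,0.066],0,-1],[[0.1275,0,0.066],0,-1],[[0.1275,0,0.066],0,-1]])

```text
time_s: 41.85
tcp_pos: [0.5683, 0.2028, 0.1964]
tcp_rot: [-1.572, 0.003, 0.096]
force: [0.1, 0.4, -5.5]
gripper_width: 0.0497
```

```bash
python3 -c "
from h import *
go(.570,.2035,.094,.1); s=observe();print(s['force'],s['gripper_width'])"
```

```text
shift [0.0021 0.1024 0.0006] twist -0.004 rows 2.5 0.0 at [0.5683 0.2028 0.1964] 0.0957
[ 0.09760401  0.39839664 -5.49059213] 0.049699710105233025
```

Request:
move_arm(steps=[[[0.002,0.03,0],0,-1],[[0.002,0.06,0],0,-1],[[0.002,0.08,0],0,-1],[[0.002,0.092,0],0,-1],[[0.002,0.098,0],0,-1],[[0.002,0.101,0],0,-1],[[0.002,0.101,0],0,-1],[[0.002,0.101,0],0,-1]])

```text
time_s: 42.52
tcp_pos: [0.5726, 0.2039, 0.0987]
tcp_rot: [-1.57, -0.003, 0.096]
force: [1.2, -0.5, -6.1]
gripper_width: 0.0496
```

Request:
move_arm(steps=[[[0,0.001,0],0,-1],[[0,0.001,0],0,-1]])

```text
time_s: 42.68
tcp_pos: [0.5724, 0.204, 0.0972]
tcp_rot: [-1.57, -0.003, 0.096]
force: [-0.3, -0.6, -7.6]
gripper_width: 0.0499
```

Still about 4 mm up. I'll lower gently, release, rise and back off.

Request:
move_arm(steps=[[[0,0.002,0],0,-1],[[0,0.003,0],0,-1],[[0,0.004,0],0,-1],[[0,0.004,0],0,-1],[[0,0.004,0],0,-1]])

```text
time_s: 43.1
tcp_pos: [0.5718, 0.2039, 0.0929]
tcp_rot: [-1.571, -0.001, 0.096]
force: [-2.0, 0.3, 0.6]
gripper_width: 0.0495
```

Request:
move_arm(steps=[[[0,0,0],0,0.6],[[0,0,0],0,0.6],[[0,0,0],0,0.6],[[0,0,0],0,0.6],[[0,-0.03,0],0,0.6],[[0,-0.06,0],0,0.6],[[0,-0.1,0],0,0.6],[[0,-0.14,0],0,0.6]])

```text
time_s: 43.77
tcp_pos: [0.5711, 0.2036, 0.2323]
tcp_rot: [-1.571, 0.002, 0.096]
force: [0.3, 0.4, -0.2]
gripper_width: 0.0751
```

Request:
move_arm(steps=[[[-0.04,-0.02,-0.02],0,0.6],[[-0.07,-0.03,-0.04],0,0.6],[[-0.1,-0.04,-0.06],0,0.6],[[-0.13,-0.04,-0.08],0,0.6],[[-0.16,-0.04,-0.1],0,0.6],[[-0.18,-0.04,-0.12],0,0.6],[[-0.18,-0.04,-0.12],0,0.6],[[-0.18,-0.04,-0.12],0,0.6]])

```text
time_s: 44.43
tcp_pos: [0.4038, 0.0665, 0.2725]
tcp_rot: [-1.571, -0.003, 0.094]
force: [-0.4, 0.5, 0.3]
gripper_width: 0.0751
```

```bash
python3 - <<'E'
from h import *
f=grab('wrist');s=grab('side');t=grab('top');print(pose()[1])
a=cv2.resize(s['img'],None,fx=.7,fy=.7);b=cv2.resize(t['img'],None,fx=.7,fy=.7)
cv2.imwrite('pics/fin.png',np.vstack([np.hstack([a,b]),cv2.resize(s['img'][90:260,140:430],(784,300))[:300]])[...,::-1])
E
```

```text
[0.40458964 0.06754414 0.27162445]
```

View pics/fin.png

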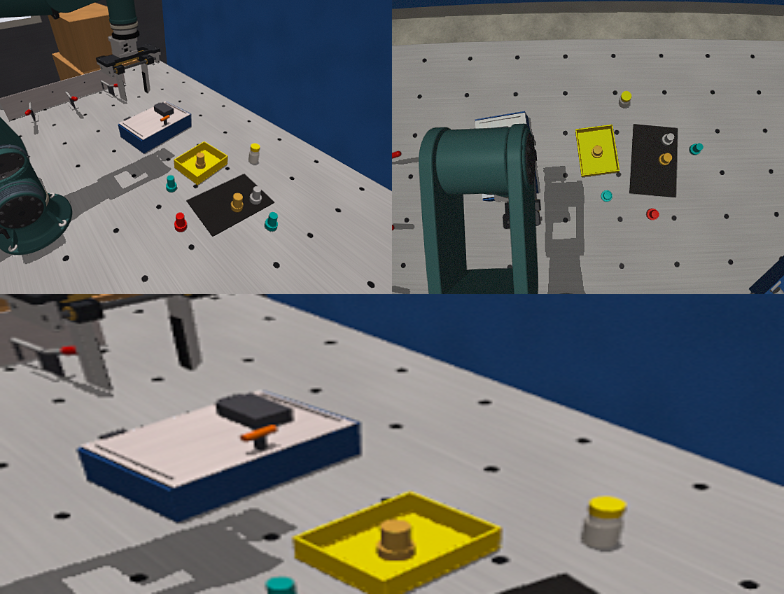

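The final views show the flap flush shut with the block flat on it behind the handle. The brass locator is in the bin, the decoy and one spare steel locator are on the mat, and the jar is where it was.

```bash
python3 -c "
from workcell import sign_off; print(sign_off())"
```

```text
the job is handed in; nothing more can be done
None
```

The job is done and handed in at about 45 s of robot time; `sign_off()` reports no verdict.

**What I did:**
- I laid the block on the table and opened the flap by its handle to its stop.
- I moved the wrong brass locator from pocket4 to the yellow bin.
- I put four steel locators from the mat into pockets 4, 6, 2 and 1. Pockets 3 and 5 already held steel ones.
- I shut the flap and laid the block back behind the handle, within a few millimetres of where it started.

**Last checks:**
- **Recesses:** the wrist picture taken before closing showed one upright steel locator in each of the six. I saw "fully down" only from above. Each of the four was let go within about 2 mm of its resting height and none stood tilted.
- **Flap:** when pressed at the handle it stopped dropping and the force rose to 26 N. It looks flush in the side view.
- **Everything else:** the brass locator stands in the bin. The decoy and one spare steel locator are still on the mat, and the jar and the red and turquoise look-alikes look unmoved.

**What did not go quite as planned:**
- The block was let go about 6 mm above the table the first time and landed flat.
- The open flap eased back from about 1.90 to 1.82 rad after I let go, so I found the handle again before closing.
- I saw no grip slip and no knocked stock locator.

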